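# Regrip a tube carrier and hold it over the empty rotor cradle

## Robot

A 7-joint arm with a two-finger parallel gripper is mounted at the origin on the work surface. World frame = base frame: x ahead of the robot, y to its left, z up, the work surface at z = 0. Lengths are in m, angles in rad, forces in N, time in s.
With the tool pointing down it reaches from about 0.4 to 0.85 m from the base axis. Payload 4.5 kg.
Tool frame: the origin (TCP) lies on the centre line of the jaws, within the pads' length; the fingertips stand ahead of it and the grasp point (between the pads) lies 6 mm ahead of it (r.tcp_to_tips is the x of the fingertips in the tool frame, in m); x points along the fingers, y is the direction in which the jaws open and shut, and the axes are right-handed (so a half turn about x gives the same grasp; the last joint's range is limited). The gripper opens to 88 mm and grips with 3 to 60 N. Pads are 18 mm wide; open, the fingers measure 123 mm over their backs; the gripper's body (75 mm by 187 mm) begins 45 mm behind the grasp point.
Start: joints at [1.292, 0.689, -0.195, 1.565, 0.157, 0.902, -0.215], TCP at [0.192, -0.595, 0.264] pointing down, gripper open.
Joint ranges: [-3.01, 3.01], [-0.46, 2.08], [-1.47, 1.51], [0.13, 2.56], [-1, 4.14], [0.04, 2.09], [-2.66, 2.66]. Speed limits (rad/s): [2.57, 2.57, 3.14, 3.14, 3.14, 3.14, 3.14].

## Interface

Orientations are given as a unit quaternion [x, y, z, w].
In Python, from plant import r gives the robot as it stands.
- The arm moves only by the tool play_rows, never from a script. Its argument "targets" is a list of rows, each a list of 3 entries, a list of its own where there are three numbers: the turn, a rotation vector about the world's x, y, z in rad, then the shift along the world's x, y, z in units of 40 mm (1.0 is 40 mm), then the closure in counts, from 0 (fully open) to 255 (shut). A call has 1 to 5 rows; each row shifts and turns the commanded pose from where the row before left it; what a row does not reach is not made up. A row lasts 1/10 s, in which the tool goes at most 50 mm and 8.59 degrees, less where a joint would pass 70% of its speed; a pose out of reach is approached as far as the arm can. A call is refused whole if a number of a shift passes 1 or a number of a turn 0.15, either way. A call with a gripper value outside its range is refused whole. The fingers move at their own pace and stop on an object; "newtons" is the grip in N (left out, the last holds). Time passes only in rows, so rows that do not move let the fingers close. It gives the time, the measured TCP pose, the force and the opening at its end, in the units of the state.
- r.get_state(): the state, without advancing time (a new reading comes with each control period).
- r.snapshot(name): name is "scene" or "top" or "wrist"; returns a dict with "color" (420x560x3 uint8, red, green, blue), "fx", "fy", "cx", "cy" (pixels), "cam_to_world" (4x4, takes a point from camera to world coordinates). Camera axes: x right, y up, looking along -z (the intrinsics and any distortion apply to the point x, -y, -z); pixel columns grow to the right and rows downward; lengths in m; the calibration is good to about 2 mm. A picture is of the moment at which its call begins. There is no depth.
- r.finish_job(): hands the job in, once; it reports no verdict.
The state is a dict: "clock": time; "q": joint angles; "qd": joint speeds; "joint_torque": joint torques, N m; "tool_pos": TCP position; "eef_rot": TCP orientation; "contact_force": force on the tool from outside, world axes, zero at the start; "moment": the same for the moment, N m; "opening": opening from 0.0 (shut) to 1.0 (fully open).
Only numpy, scipy, OpenCV 4.12 (cv2) and the standard library are available. Lean on these libraries where they do the work, as an engineer would, in place of code of your own. Each camera call takes 0.05 s, during which the arm holds its last target.

## Task

Take the tube carrier out of its stand, set it down between the jaws of the slide-jaw fixture with its lugs facing the jaws, let go and slide the jaw up until it clamps the carrier; then take the carrier again, this time by its two plain sides so that the lugs are free, and carry it over the rim of the open centrifuge to the rotor's one empty cradle. Finish while still holding it: hovering still and upright with its underside about 15 mm above the cradle's two bars, centred between them and turned so that each lug is over one bar, ready to be let down. Keep the carrier upright all the way, never touch the centrifuge or what is in it, and leave the other things where they are.

Things in the scene. Friction and masses are not known exactly. Their poses are not given: they have to be found in the camera images.
- carrier_mid (a point): Centre, half-way up, of the loose tube carrier: upright grey block 40 x 40 mm, 80 mm tall, 0.25 kg, z axis up; white tube caps stand 10 mm proud of its top. Its own +y and -y sides each bear a steel lug, 20 mm wide, 16 mm tall, 6 mm out (52 mm over both), lug centre 20 mm above this point. Its +x and -x sides are plain and flat (40 mm across). It starts in the stand.
- stand: Fixed black stand the carrier starts in; origin under its centre on the bench. Base plate 10 mm thick, the carrier stands on it. Walls 76 mm high cover the carrier's plain sides (stand +x, -x; 1.5 mm clearance); the lug sides (+y, -y) are open above a 20 mm lip. So the carrier is taken there by its lugs, from above, and lifted straight up.
- carrier: The same tube carrier as a solid; origin at the centre of its underside, same axes as point carrier_mid.
- side_a: The carrier's plain flat +x side (a 40 x 80 mm face, part of the carrier; origin at the centre of the carrier's underside).
- side_b: The carrier's plain flat -x side (as side_a, opposite).
- fixture: Fixed slide-jaw fixture on the bench, 220 x 76 mm; origin on the bench, x axis along the slide towards the fixed jaw. Flat bed 12 mm above the bench. Fixed jaw: steel, 70 mm wide, top 42 mm above the bench, its face 60 mm along +x from the origin.
- nest (a point): Middle of the bed between the jaws, at bed height (12 mm above the bench), 30 mm from the fixed jaw's face; axes as the fixture's (x along the slide). With the jaw fully open its face is 50 mm away on the -x side.
- jaw (a joint): Moving jaw: 0 m is open (80 mm gap), grows to 0.055 as it slides along the fixture's +x to the fixed jaw; about 0.040 with the 40 mm carrier clamped. About 3 N of friction; it stays where left, and the clamped carrier can be drawn straight up out of it. Jaw top 42 mm above the bench, 60 mm wide, 70 mm long.
- jaw_post (a point): Centre of the black upright post on the moving jaw, by which it is pushed or pinched: 14 mm along the slide, 16 mm across, standing from the jaw's top (42 mm above the bench) to 84 mm; this point is 70 mm above the bench and 55 mm behind the jaw's face. Moves with the jaw; axes as the fixture's.
- centrifuge: Fixed white benchtop centrifuge, 300 x 300 mm; round bowl 250 mm across open in its top, rim 188 mm above the bench; origin under its centre on the bench. Its clear lid stands open on its -y side, leaning outward, up to 0.45 m high. In it a four-place rotor; three places hold carriers like the loose one, their caps 205 mm above the bench.
- cradle (a point): The rotor's one empty cradle: point midway between its two bars, at the height of their tops (165 mm above the bench), 68 mm out from the rotor's axis. x points radially outward along the bars, y across them. Bars 9 mm wide, 46 mm gap; a seated carrier hangs with a lug on each bar, so its lugs lie along this y, either way round.
- wash_bottle: Bystander: clear bottle, 60 mm across, 150 mm tall; origin at the centre of its underside. Leave it where it is.
- beaker: Bystander: glass beaker, 64 mm across, 80 mm tall; origin at the centre of its underside. Leave it where it is.
- jar: Bystander: amber jar, 48 mm across, 60 mm tall; origin at the centre of its underside. Leave it where it is.
- tip_box: Bystander: box of pipette tips, 82 x 112 mm, 60 mm tall; origin at the centre of its underside. Leave it where it is.
- timer: Bystander: flat white timer, 55 x 65 x 18 mm; origin at the centre of its underside. Leave it where it is.
- tray: Bystander: open steel tray, 50 x 100 mm, 20 mm tall; origin at the centre of its underside. Leave it where it is.
- rinse_cup: Bystander: white cup, 60 mm across, 55 mm tall; origin at the centre of its underside. Leave it where it is.

How it is judged:
By the outcome, as a careful person would: the job done as asked, in the order asked, and still so for the second after the job is handed in, while the arm keeps its last pose, push and grip.
It also fails if it takes over 64 s, if anything falls off the work surface, if the arm or the gripper's body presses on something with over 40 N, if the wrist force passes 120 N, or if a joint passes its speed limit or range.

## Working session

There is one attempt and no reset: what is moved stays moved. The work goes in short steps, Python scripts to look and compute and a tool call to move; the robot and the scene stay as the last step left them, time stands still between calls to the robot, and variables do not carry over. Pictures are saved under pics/ and viewed, and the job is handed in when it is done.

Besides the shell and the picture viewer there is one more tool, called after "Call:" by a JSON object that holds its "method" and its "body". play_rows: Moves the arm, as the interface text tells. Its arguments: {"type":"object","properties":{"targets":{"type":"array","items":{"type":"array"}},"newtons":{"type":"number"}},"required":["targets"]}

```bash
mkdir -p pics; ls
python3 - <<'E'
from plant import r
import cv2,json
print(r.get_state(), r.tcp_to_tips)
for n in ["scene","top","wrist"]:
    s=r.snapshot(n)
    cv2.imwrite(f"pics/{n}0.png",s["color"][:,:,::-1])
    print(n,{k:(v.tolist() if hasattr(v,'tolist') else v) for k,v in s.items() if k!="color"})
E
```

```text
pics
{'clock': 0.0, 'q': array([ 1.29181912,  0.68996598, -0.19451383,  1.56632933,  0.15732208,
        0.90247965, -0.21510296]), 'qd': array([-0.00027273,  0.00102407, -0.00194772, -0.00124368, -0.00053797,
       -0.00061593, -0.00253384]), 'joint_torque': array([-1.16276642e-04, -5.27552891e+01, -1.26687393e+00, -1.53426915e+01,
       -5.26570890e-02,  6.53440860e-03,  1.85409103e-04]), 'tool_pos': array([ 0.19208981, -0.59414702,  0.26292514]), 'eef_rot': array([-0.6983229 , -0.11078028,  0.69862107, -0.1095512 ]), 'contact_force': array([-0.2795931 , -0.09987592,  0.29766897]), 'moment': array([-0.01407044,  0.03821943, -0.029472  ]), 'opening': 0.9998358351204303} 0.025
scene {'fx': 480.39140826367134, 'fy': 480.39140826367134, 'cx': 275.21555179149783, 'cy': 223.94976760320208, 'cam_to_world': [[-0.39430074965658346, -0.590956278499097, 0.7037738242665423, 1.3730711708430774], [0.9189199097880346, -0.24467726421172747, 0.3093852546147199, 0.37404560253284647], [-0.010635704744247855, 0.7687026169334681, 0.639517918829669, 0.810540578275425], [0.0, 0.0, 0.0, 1.0]]}
top {'fx': 533.6992525538475, 'fy': 533.6992525538475, 'cx': 277.7130030617249, 'cy': 209.09172386723813, 'cam_to_world': [[-0.026176825725873046, 0.9888080265294168, -0.1468790674872269, 0.4109289331262532], [-0.9992852392698977, -0.02989158333592747, -0.023140955532878496, 0.03119065226164875], [-0.027272410458568316, 0.14616832733759863, 0.9888837321500986, 1.2390589632694666], [0.0, 0.0, 0.0, 1.0]]}
wrist {'fx': 336.1326418244212, 'fy': 336.1326418244212, 'cx': 274.472755888142, 'cy': 212.96488357228407, 'cam_to_world': [[0.307188330814551, 0.9127351441398361, 0.2693508605209924, 0.26155104903034254], [-0.9516483493520227, 0.2948843856953822, 0.08607333064674574, -0.571360791462504], [-0.0008652091868021498, -0.28276802458037253, 0.959187935541296, 0.3839226843386447], [0.0, 0.0, 0.0, 1.0]]}
```

View pics/scene0.png

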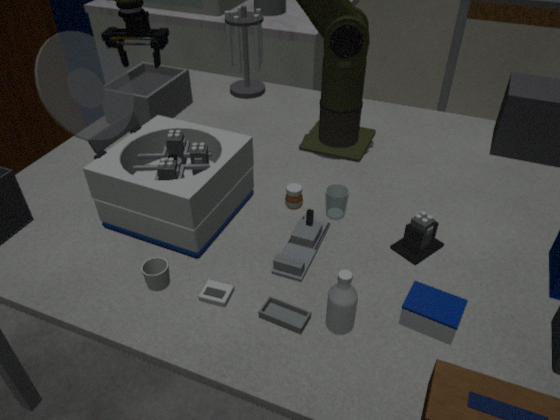

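View pics/top0.png

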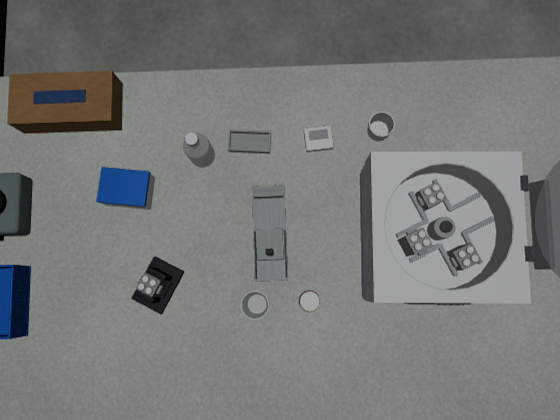

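View pics/wrist0.png

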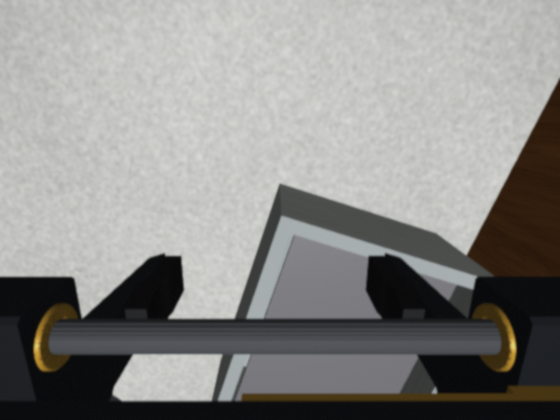

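```bash
cat > h.py <<'E'
import numpy as np, cv2
from scipy.spatial.transform import Rotation as R
def ray(s,u,v):
    M=np.array(s["cam_to_world"]); d=np.array([(u-s["cx"])/s["fx"],-(v-s["cy"])/s["fy"],-1.0])
    return M[:3,3],M[:3,:3]@d
def px2w(s,u,v,z):
    o,d=ray(s,u,v); return o+d*(z-o[2])/d[2]
def w2px(s,p):
    M=np.array(s["cam_to_world"]); c=M[:3,:3].T@(np.array(p)-M[:3,3])
    return s["cx"]+s["fx"]*c[0]/-c[2], s["cy"]+s["fy"]*(-c[1])/-c[2]
def crop(s,name,u0,v0,w,h,k):
    im=s["color"][v0:v0+h,u0:u0+w,::-1]
    im=cv2.resize(im,None,fx=k,fy=k,interpolation=cv2.INTER_CUBIC)
    im=np.clip(im.astype(float)*1.6,0,255).astype(np.uint8)
    st=10
    for u in range((u0+9)//10*10,u0+w,st):
        cv2.line(im,((u-u0)*k+k//2,0),((u-u0)*k+k//2,6),(0,0,255),1); cv2.putText(im,str(u),((u-u0)*k,16),0,.35,(0,0,255),1)
    for v in range((v0+9)//10*10,v0+h,st):
        cv2.line(im,(0,(v-v0)*k+k//2),(6,(v-v0)*k+k//2),(0,0,255),1); cv2.putText(im,str(v),(8,(v-v0)*k+4),0,.35,(0,0,255),1)
    cv2.imwrite(f"pics/{name}.png",im)
E
python3 - <<'E'
from plant import r
from h import *
import pickle
s=r.snapshot("top"); t=r.snapshot("scene"); pickle.dump((s,t),open("s0.pkl","wb"))
crop(s,"t_stand",120,245,75,75,8)
crop(s,"t_fix",235,175,70,115,5)
crop(s,"t_cent",365,145,165,165,4-1)
crop(s,"t_cent2",380,165,120,120,5)
crop(t,"s_stand",380,200,75,70,8)
crop(t,"s_fix",265,200,75,85,7)
crop(t,"s_cent",90,110,170,140,4)
E
```

```text
(no output)
```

View pics/t_stand.png

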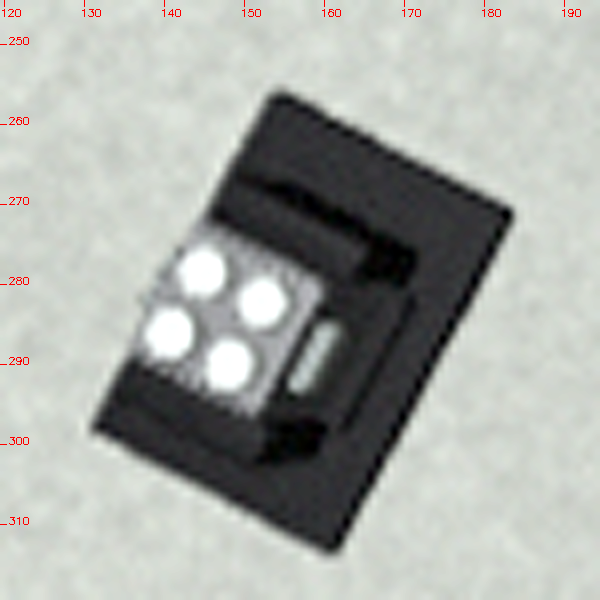

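View pics/t_fix.png

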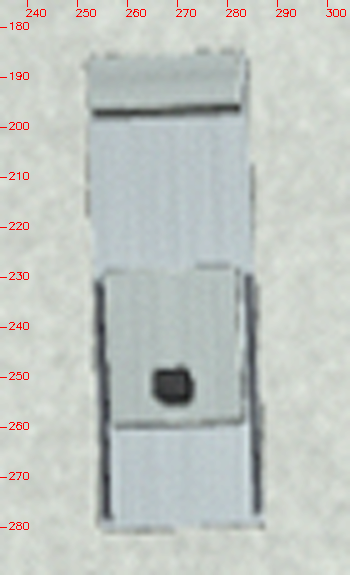

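View pics/t_cent2.png

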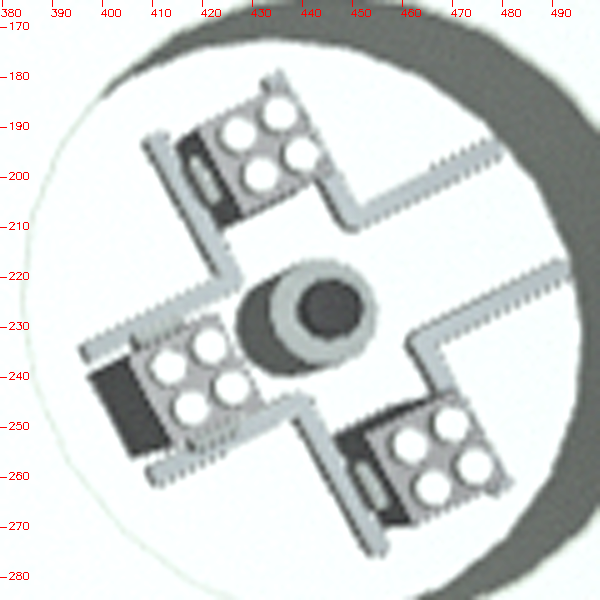

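View pics/s_stand.png

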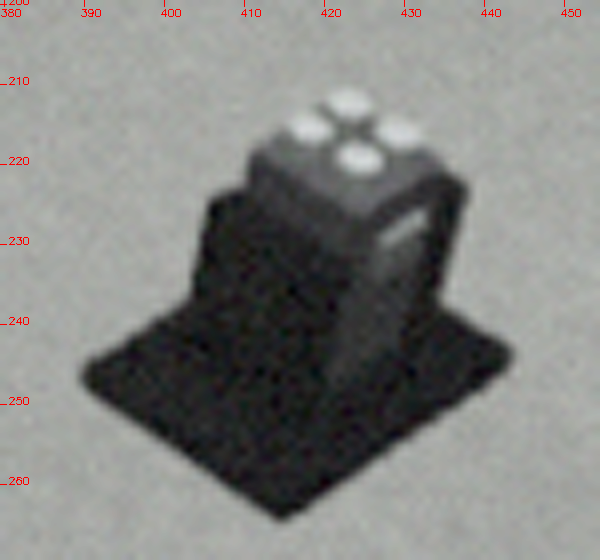

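View pics/s_fix.png

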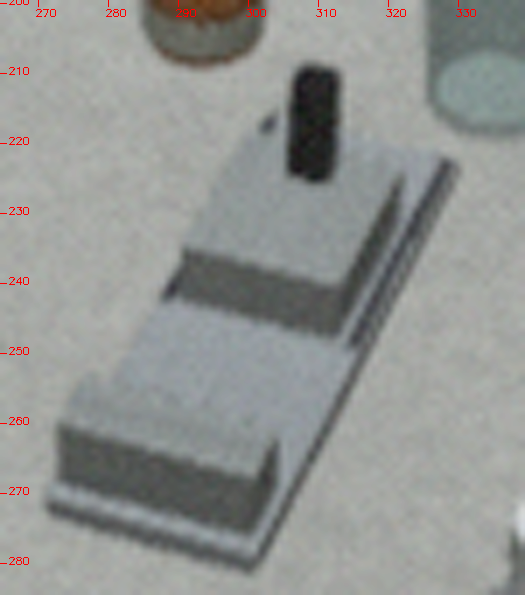

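View pics/s_cent.png

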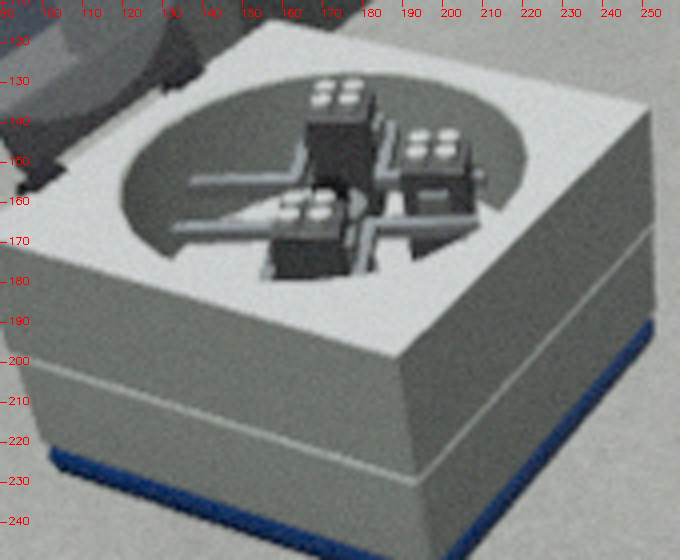

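```bash
cat > fit0.py <<'E'
from h import *
import pickle
from scipy.optimize import least_squares
s,t=pickle.load(open("s0.pkl","rb"))
def fit(pts,x0,extra=None):
    # pts: (cam, u,v, fn(params)->world)
    def res(p):
        o=[]
        for c,u,v,f in pts:
            a=w2px(c,f(p)); o+=[a[0]-u,a[1]-v]
        return o
    q=least_squares(res,x0,loss='soft_l1'); e=np.array(res(q.x)).reshape(-1,2)
    return q.x,e
def L(p,l):
    c,sn=np.cos(p[2]),np.sin(p[2]); return [p[0]+c*l[0]-sn*l[1],p[1]+sn*l[0]+c*l[1],l[2]]
# carrier caps
pts=[];
for cam,lst in ((s,[(145,278.5),(152.5,283),(149,290.5),(141.5,287)]),(t,[(423.5,212.5),(417.5,216),(424.5,219.5),(429.5,216.5)])):
    w=[px2w(cam,u,v,.1)[:2] for u,v in lst]; print(np.round(w,4).tolist(), np.mean(w,0))
# order world by matching
def capfn(i,j): return lambda p:L(p,[i*p[3],j*p[3],.1])
top=[(145,278.5),(152.5,283),(149,290.5),(141.5,287)]
wt=np.array([px2w(s,u,v,.1)[:2] for u,v in top]); c=wt.mean(0); d=wt[1]-wt[0]+wt[2]-wt[3]
yaw=np.arctan2(d[1],d[0]); print("cap edge dir",np.degrees(yaw))
sg=[(-1,0),(0,0)]
pts=[]
R0=np.array([[np.cos(yaw),-np.sin(yaw)],[np.sin(yaw),np.cos(yaw)]])
for cam,lst in ((s,top),(t,[(423.5,212.5),(417.5,216),(424.5,219.5),(429.5,216.5)])):
    w=np.array([px2w(cam,u,v,.1)[:2] for u,v in lst]); cc=w.mean(0)
    for (u,v),x in zip(lst,w):
        l=np.sign(R0.T@(x-cc)); pts.append((cam,u,v,capfn(*l)))
p,e=fit(pts,[*c,yaw,.01]); print("carrier",p,np.degrees(p[2]));print(e.round(1).tolist())
# stand base corners
w=np.array([px2w(s,u,v,.01)[:2] for u,v in [(154,256),(183.5,271.5),(162,314.5),(131,298.5)]])
print("stand base",w.mean(0),np.linalg.norm(w[1]-w[0]),np.linalg.norm(w[2]-w[1]),np.degrees(np.arctan2(*(w[1]-w[0])[::-1])),np.degrees(np.arctan2(*(w[1]-w[2])[::-1])))
# fixture
F=[(s,253,196.5,(.06,.035,.042)),(s,283,195.5,(.06,-.035,.042)),(s,256,228.5,(-.02,.03,.042)),(s,282,228,(-.02,-.03,.042)),
(s,258,260,(-.09,.03,.042)),(s,284,259,(-.09,-.03,.042)),(s,255,280,(-.11,.038,.012)),(s,287,280,(-.11,-.038,.012)),(s,269.5,251.5,(-.075,0,.084)),
(t,290.5,235,(-.02,-.03,.042)),(t,312.5,240.5,(-.02,.03,.042)),(t,308.5,210,(-.075,0,.084)),(t,328.5,222.5,(-.11,.038,.012)),(t,272,273,(.11,-.038,.0)),(t,301,281,(.11,.038,0))]
pts=[(c,u,v,(lambda l:(lambda p:L(p,l)))(l)) for c,u,v,l in F]
p,e=fit(pts,[.45,.03,0]); print("fixture",p,np.degrees(p[2]));print(e.round(1).tolist()); print("nest",L(p,[.03,0,.012]))
# rotor
F=[(s,431.8,193.3,(0,.068,.205)),(s,418.1,239.9,(-.068,0,.205)),(s,466.2,255.8,(0,-.068,.205)),
(t,166.7,161.4,(0,.068,.205)),(t,198.2,145.6,(-.068,0,.205)),(t,174.4,133.4,(0,-.068,.205))]
pts=[(c,u,v,(lambda l:(lambda p:L(p,l)))(l)) for c,u,v,l in F]
p,e=fit(pts,[.45,-.35,-1.1]); print("rotor",p,np.degrees(p[2]));print(e.round(1).tolist()); 
print("cradle",L(p,[.068,0,.165]), "in top",w2px(s,L(p,[.068,0,.165])),"scene",w2px(t,L(p,[.068,0,.165])))
for b in [(.045,.0275),(.09,.0275),(.045,-.0275),(.09,-.0275)]: print(np.round(w2px(s,L(p,[*b,.165])),1),np.round(w2px(t,L(p,[*b,.165])),1))
for n,u,v,z in [("jar",309,300,.06),("beaker",255,304,.08),("bottle",192,138,.15),("lid edge",530,180,.19),("tip",124,187,.06),("wood",65,97,.1)]: print(n,px2w(s,u,v,z))
E
python3 fit0.py
```

```text
[[0.4391, 0.3447], [0.4292, 0.3285], [0.4136, 0.3359], [0.4214, 0.352]] [0.42583562 0.3402521 ]
[[0.4178, 0.3381], [0.4365, 0.3275], [0.4434, 0.3449], [0.4277, 0.3537]] [0.43133899 0.34105577]
cap edge dir -118.7469121057451
carrier [ 0.42685483  0.3405022  -2.05083411  0.00931172] -117.50413893731101
[[0.1, -0.1], [0.3, -0.8], [-0.3, -0.3], [-0.5, -0.7], [-0.4, -1.0], [0.6, -1.4], [0.1, -1.0], [0.1, -1.2]]
stand base [0.42580867 0.34008549] 0.07815298444470578 0.10782983931336323 -118.67365711106793 -27.142831634241734
fixture [0.56213455 0.08065087 0.03051802] 1.7485539343600836
[[-1.2, -0.7], [-0.5, -1.5], [-0.2, 2.1], [0.3, 1.0], [-0.7, 1.6], [0.1, 1.1], [0.2, -8.8], [1.3, -10.7], [0.1, 1.4], [0.1, -2.5], [1.5, -2.2], [1.5, -1.3], [-1.3, 3.6], [-4.1, 6.8], [-2.1, 7.5]]
nest [np.float64(0.5921205843458468), np.float64(0.08156627052523793), 0.012]
rotor [ 0.52601835 -0.27546804 -1.1366067 ] -65.12276682637156
[[0.3, -0.6], [-0.1, -0.6], [0.3, -0.6], [0.5, -1.3], [0.6, -1.0], [0.4, -1.7]]
cradle [np.float64(0.5546242742488828), np.float64(-0.33715839982015827), 0.165] in top (np.float64(473.183879903693), np.float64(211.02636714901033)) scene (np.float64(146.47791180363365), np.float64(159.79025468170687))
[456.4 204. ] [153.8 165.5]
[476.  194.2] [135.6 166. ]
[469.9 228.3] [157.4 153.8]
[489.6 218.3] [139.8 154.2]
jar [ 0.38412236 -0.00404992  0.06      ]
beaker [0.37908861 0.11235191 0.08      ]
bottle [0.73007186 0.23392483 0.15      ]
lid edge [ 0.60980771 -0.44473948  0.19      ]
tip [0.64716759 0.405731   0.06      ]
wood [0.84979532 0.53036022 0.1       ]
```

```bash
cat > fit1.py <<'E'
exec(open("fit0.py").read().split("# carrier caps")[0])
for u,v,z in [(268,196.2,.042),(269,228.4,.042),(271,259.7,.042),(269,251.3,.084),(271,280,.012),(268,186,.042),(268,197.5,.012)]:
    print(u,v,z,px2w(s,u,v,z).round(4))
for u,v,z in [(301.5,237.7,.042),(308.5,210,.084),(301.5,245,.012),(328.5,222.5,.012)]:
    print("scene",u,v,z,px2w(t,u,v,z).round(4))
# x offset fit w/ jaw
F=[(s,253,196.5,(.06,.035,.042),0),(s,283,195.5,(.06,-.035,.042),0),(s,256,228.5,(-.02,.03,.042),1),(s,282,228,(-.02,-.03,.042),1),
(s,258,260,(-.09,.03,.042),1),(s,284,259,(-.09,-.03,.042),1),(s,269.5,251.5,(-.075,0,.084),1),
(t,290.5,235.5,(-.02,-.03,.042),1),(t,312.5,241,(-.02,.03,.042),1),(t,308.5,210.5,(-.075,0,.084),1)]
pts=[(c,u,v,(lambda l,j:(lambda p:L(p,[l[0]+j*p[3],l[1],l[2]])))(l,j)) for c,u,v,l,j in F]
p,e=fit(pts,[.45,.03,0,0]); print("fixture",p,np.degrees(p[2]));print(e.round(1).tolist()); print("nest",L(p,[.03,0,.012]))
E
python3 fit1.py
```

```text
268 196.2 0.042 [0.6191 0.0805 0.042 ]
269 228.4 0.042 [0.5453 0.08   0.042 ]
271 259.7 0.042 [0.4748 0.0772 0.042 ]
269 251.3 0.084 [0.4907 0.0795 0.084 ]
271 280 0.012 [0.4302 0.0795 0.012 ]
268 186 0.042 [0.6427 0.08   0.042 ]
268 197.5 0.012 [0.6212 0.0819 0.012 ]
scene 301.5 237.7 0.042 [0.5508 0.0814 0.042 ]
scene 308.5 210 0.084 [0.4933 0.0768 0.084 ]
scene 301.5 245 0.012 [0.5441 0.0797 0.012 ]
scene 328.5 222.5 0.012 [0.4358 0.1136 0.012 ]
fixture [0.55954003 0.07956082 0.01874303 0.00659256] 1.073896721566385
[[-0.4, 0.3], [0.3, -0.3], [0.0, 0.1], [0.6, -0.6], [-0.7, -0.3], [0.0, -0.5], [0.1, -0.4], [-0.7, -2.1], [0.6, -1.7], [0.9, -0.9]]
nest [np.float64(0.5895347588819208), np.float64(0.08012307957209383), 0.012]
```

```bash
cat > st.py <<'E'
from plant import r
from h import *
s=r.get_state(); M=R.from_quat(s["eef_rot"]).as_matrix()
print("t",s["clock"],"pos",s["tool_pos"].round(4),"x",M[:,0].round(4),"yaw y",round(np.degrees(np.arctan2(M[1,1],M[0,1])),2),"F",s["contact_force"].round(1),"open",round(s["opening"],3),"q",s["q"].round(2))
E
python3 st.py
```

```text
t 0.25 pos [ 0.1923 -0.5945  0.2634] x [-3.e-04  7.e-04 -1.e+00] yaw y -72.08 F [ 0.5 -0.6  0.4] open 0.998 q [ 1.29  0.69 -0.19  1.57  0.16  0.9  -0.22]
```

Call:
{"method": "play_rows", "body": {"targets": [[[0, 0, 0], [0.2, 0.3, 1.0], 0], [[0, 0, 0], [0.2, 0.5, 1.0], 0], [[0, 0, 0], [0.4, 0.8, 0.9], 0], [[0, 0, 0], [0.4, 0.9, 0.9], 0], [[0, 0, 0], [0.4, 0.9, 0.6], 0]]}}

```text
clock: 0.75
tool_pos: [0.2557, -0.4607, 0.4392]
eef_rot: [0.699, 0.109, -0.698, 0.111]
contact_force: [1.3, 0.0, -0.3]
opening: 0.999
```

```bash
python3 st.py
```

```text
t 0.75 pos [ 0.2557 -0.4607  0.4392] x [ 0.0016 -0.0025 -1.    ] yaw y -72.12 F [ 1.3  0.  -0.3] open 0.999 q [ 1.13  0.38 -0.23  1.58  0.09  1.19 -0.38]
```

Call:
{"method": "play_rows", "body": {"targets": [[[0, 0, 0.15], [0.5, 1.0, 0.2], 0], [[0, 0, 0.15], [0.5, 1.0, 0], 0], [[0, 0, 0.15], [0.5, 1.0, 0], 0], [[0, 0, 0.15], [0.5, 1.0, 0], 0], [[0, 0, 0.15], [0.5, 1.0, 0], 0]]}}

```text
clock: 1.25
tool_pos: [0.3554, -0.2597, 0.4451]
eef_rot: [-0.608, -0.36, 0.609, -0.36]
contact_force: [1.9, -1.5, -0.4]
opening: 0.999
```

Call:
{"method": "play_rows", "body": {"targets": [[[0, 0, 0.15], [0.5, 1.0, 0], 0], [[0, 0, 0.15], [0.5, 1.0, 0], 0], [[0, 0, 0.15], [0.3, 1.0, 0], 0], [[0, 0, 0.15], [0.2, 1.0, 0], 0], [[0, 0, 0.15], [0.2, 1.0, 0], 0]]}}

```text
clock: 1.75
tool_pos: [0.4231, -0.0598, 0.445]
eef_rot: [0.434, 0.558, -0.434, 0.558]
contact_force: [0.4, 0.8, 0.1]
opening: 1.004
```

Call:
{"method": "play_rows", "body": {"targets": [[[0, 0, 0.15], [0, 1.0, -0.2], 0], [[0, 0, 0.15], [0, 1.0, -0.3], 0], [[0, 0, 0.15], [0, 1.0, -0.4], 0], [[0, 0, 0.15], [0, 1.0, -0.5], 0], [[0, 0, 0.15], [0, 1.0, -0.5], 0]]}}

```text
clock: 2.25
tool_pos: [0.423, 0.1398, 0.3684]
eef_rot: [0.2, 0.678, -0.2, 0.679]
contact_force: [0.9, 0.3, 0.6]
opening: 1.003
```

```bash
python3 st.py
```

```text
t 2.25 pos [0.423  0.1398 0.3684] x [ 1.e-03 -2.e-04 -1.e+00] yaw y 57.14 F [0.9 0.3 0.6] open 1.003 q [ 0.22  0.42 -0.93  1.9   0.4   1.01  0.11]
```

Call:
{"method": "play_rows", "body": {"targets": [[[0, 0, 0.076], [0.1, 1.0, -0.4], 0], [[0, 0, 0], [0, 1.0, -0.4], 0], [[0, 0, 0], [0, 1.0, -0.4], 0], [[0, 0, 0], [0, 1.0, -0.4], 0], [[0, 0, 0], [0, 1.0, -0.1], 0]]}}

```text
clock: 2.75
tool_pos: [0.4266, 0.3391, 0.299]
eef_rot: [0.175, 0.685, -0.177, 0.684]
contact_force: [0.4, 0.1, 0.9]
opening: 0.995
```

Call:
{"method": "play_rows", "body": {"targets": [[[0, 0, 0], [0, 0, 0], 0]]}}

```text
clock: 2.85
tool_pos: [0.425, 0.3446, 0.3005]
eef_rot: [0.175, 0.687, -0.172, 0.684]
contact_force: [-1.2, -0.5, 0.2]
opening: 0.999
```

```bash
python3 st.py
python3 - <<'E'
from plant import r
from h import *
import pickle
s=r.snapshot("wrist"); pickle.dump(s,open("w1.pkl","wb")); print(np.array(s["cam_to_world"]).round(3))
print(w2px(s,[.4265,.3405,.1]))
cv2.imwrite("pics/w1.png",s["color"][:,:,::-1])
E
```

```text
t 2.85 pos [0.425  0.3446 0.3005] x [-0.002   0.0052 -1.    ] yaw y 61.6 F [-1.2 -0.5  0.2] open 0.999 q [-0.28  0.64 -0.83  1.74  0.55  1.   -0.24]
[[ 0.476 -0.843 -0.249  0.361]
 [ 0.879  0.458  0.131  0.379]
 [ 0.004 -0.281  0.96   0.422]
 [ 0.     0.     0.     1.   ]]
(np.float64(270.45408037661616), np.float64(195.59760422231622))
```

View pics/w1.png

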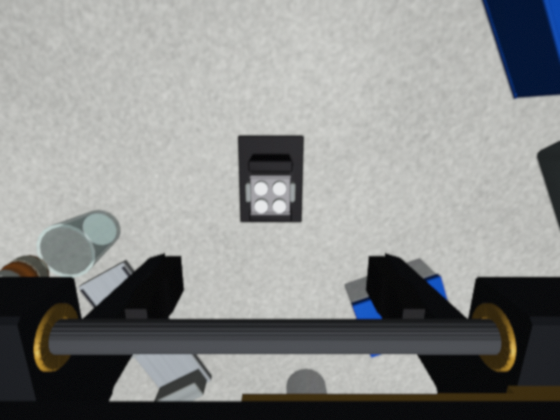

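Run:
```python
from h import *
import pickle
s=pickle.load(open("w1.pkl","rb"))
crop(s,"w1c",230,130,80,95,6)
```

```text
(no output)
```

View pics/w1c.png

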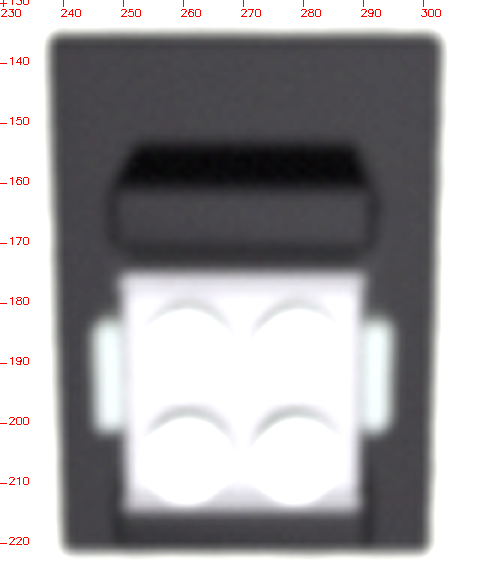

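```bash
python3 - <<'E'
from h import *
import pickle
s=pickle.load(open("w1.pkl","rb"))
for u,v,z in [(270,195.3,.09),(269.9,192.5,.078),(270.1,197.5,.1)]: print(px2w(s,u,v,z))
a=px2w(s,245,192.5,.078)-px2w(s,295,192.5,.078);print(a,np.linalg.norm(a),np.degrees(np.arctan2(a[1],a[0])))
a=px2w(s,238.5,135.5,.01)-px2w(s,302.5,135.5,.01);print(np.degrees(np.arctan2(a[1],a[0])))
E
python3 st.py
```

```text
[0.42805828 0.33903943 0.09      ]
[0.42780976 0.33893521 0.078     ]
[0.42802061 0.33927276 0.1       ]
[-0.02497168 -0.04600696  0.        ] 0.05234716224144359 -118.4922452214038
-118.4539739824037
t 2.9 pos [0.4259 0.3413 0.3006] x [-0.0012  0.0016 -1.    ] yaw y 61.44 F [ 0.3 -0.9 -0. ] open 0.997 q [-0.27  0.64 -0.83  1.74  0.55  1.01 -0.24]
```

Call:
{"method": "play_rows", "body": {"targets": [[[0, 0, 0], [0.05, -0.05, -1.0], 0], [[0, 0, 0], [0, 0, -1.0], 0], [[0, 0, 0], [0, 0, -1.0], 0], [[0, 0, 0], [0, 0, -0.6], 0], [[0, 0, 0], [0, 0, 0], 0]]}}

```text
clock: 3.4
tool_pos: [0.4286, 0.3331, 0.1543]
eef_rot: [0.174, 0.686, -0.179, 0.684]
contact_force: [-0.4, -0.0, 0.6]
opening: 1.001
```

```bash
python3 st.py
python3 - <<'E'
from plant import r
from h import *
s=r.snapshot("wrist"); 
for z in (.09,.078): print(w2px(s,[.428,.3392,z]))
cv2.imwrite("pics/w2.png",s["color"][:,:,::-1])
E
```

```text
t 3.4 pos [0.4286 0.3331 0.1543] x [-0.0038 -0.0059 -1.    ] yaw y 61.11 F [-0.4 -0.   0.6] open 1.001 q [-0.36  0.82 -0.67  1.89  0.77  0.71 -0.42]
(np.float64(283.3721664609617), np.float64(237.65745728482335))
(np.float64(283.0108454462711), np.float64(230.80694442923138))
```

View pics/w2.png

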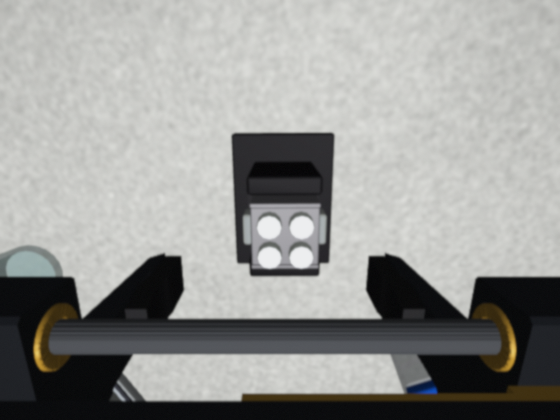

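Call:
{"method": "play_rows", "body": {"targets": [[[0, 0, 0], [0, 0, -0.5], 0], [[0, 0, 0], [0, 0, 0], 0], [[0, 0, 0], [0, 0, 0], 0]]}}

```text
clock: 3.75
tool_pos: [0.4298, 0.3367, 0.1385]
eef_rot: [0.177, 0.684, -0.176, 0.685]
contact_force: [-0.5, 0.2, 0.1]
opening: 0.999
```

```bash
python3 st.py
python3 - <<'E'
from plant import r
from h import *
s=r.snapshot("wrist"); 
for z in (.09,.078): print(w2px(s,[.428,.3392,z]))
cv2.imwrite("pics/w3.png",s["color"][:,:,::-1])
E
```

```text
t 3.75 pos [0.4298 0.3367 0.1385] x [ 0.0015  0.0011 -1.    ] yaw y 61.15 F [-0.5  0.2  0.1] open 0.999 q [-0.37  0.85 -0.65  1.9   0.81  0.68 -0.45]
(np.float64(276.2787021283982), np.float64(249.05355702506765))
(np.float64(276.13091780191206), np.float64(240.97360380691723))
```

View pics/w3.png

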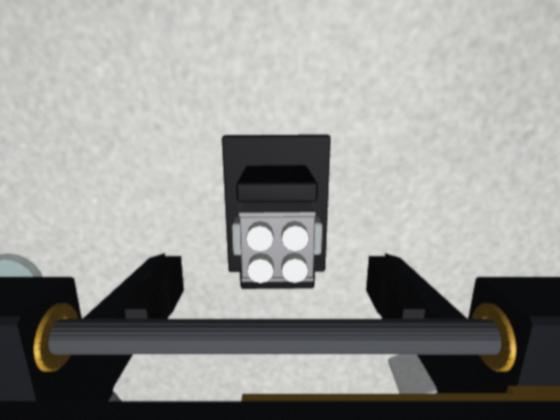

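Call:
{"method": "play_rows", "body": {"targets": [[[0, 0, 0], [-0.05, 0.06, -0.5], 0], [[0, 0, 0], [0, 0, -0.5], 0], [[0, 0, 0], [0, 0, -0.4], 0], [[0, 0, 0], [0, 0, -0.16], 0], [[0, 0, 0], [0, 0, 0], 0]]}}

```text
clock: 4.3
tool_pos: [0.4273, 0.3391, 0.0749]
eef_rot: [0.176, 0.685, -0.176, 0.685]
contact_force: [-0.8, -0.2, -0.4]
opening: 1.001
```

```bash
python3 st.py
python3 - <<'E'
from plant import r
from h import *
s=r.snapshot("wrist"); 
cv2.imwrite("pics/w4.png",s["color"][:,:,::-1])
E
```

```text
t 4.3 pos [0.4273 0.3391 0.0749] x [ 3.e-04  1.e-04 -1.e+00] yaw y 61.19 F [-0.8 -0.2 -0.4] open 1.001 q [-0.44  0.94 -0.55  1.92  0.92  0.55 -0.56]
```

View pics/w4.png

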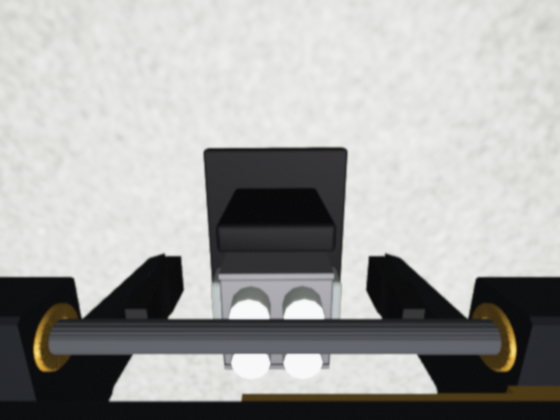

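Call:
{"method": "play_rows", "body": {"targets": [[[0, 0, 0], [0, 0, 0], 120], [[0, 0, 0], [0, 0, 0], 255], [[0, 0, 0], [0, 0, 0], 255], [[0, 0, 0], [0, 0, 0], 255], [[0, 0, 0], [0, 0, 0], 255]], "newtons": 30}}

```text
clock: 4.85
tool_pos: [0.4273, 0.3392, 0.0747]
eef_rot: [0.176, 0.685, -0.176, 0.685]
contact_force: [0.5, 0.8, 0.6]
opening: 0.584
```

```bash
python3 st.py
```

```text
t 4.85 pos [0.4273 0.3392 0.0747] x [ 4.e-04  6.e-04 -1.e+00] yaw y 61.19 F [0.5 0.8 0.6] open 0.584 q [-0.44  0.94 -0.55  1.92  0.92  0.55 -0.56]
```

Call:
{"method": "play_rows", "body": {"targets": [[[0, 0, 0], [0, 0, 0.15], 255], [[0, 0, 0], [0, 0, 0.4], 255], [[0, 0, 0], [0, 0, 0.6], 255], [[0, 0, 0], [0, 0, 0.8], 255], [[0, 0, 0], [0, 0, 1.0], 255]]}}

```text
clock: 5.35
tool_pos: [0.4263, 0.3378, 0.1928]
eef_rot: [0.175, 0.686, -0.177, 0.684]
contact_force: [1.2, 1.3, -1.4]
opening: 0.582
```

Call:
{"method": "play_rows", "body": {"targets": [[[0, 0, 0], [0, 0, 0.6], 255], [[0, 0, 0], [0, 0, 0.2], 255], [[0, 0, 0], [0, 0, 0], 255]]}}

```text
clock: 5.65
tool_pos: [0.4273, 0.3389, 0.2251]
eef_rot: [0.176, 0.685, -0.176, 0.685]
contact_force: [-0.1, -0.4, -2.2]
opening: 0.581
```

```bash
python3 st.py
python3 - <<'E'
from plant import r
from h import *
s=r.snapshot("wrist"); t=r.snapshot("scene"); print([w2px(s,[.44,.2,.05])])
cv2.imwrite("pics/w5.png",s["color"][:,:,::-1])
u,v=map(int,w2px(t,[.427,.339,.15])); crop(t,"s5",u-70,v-60,140,110,5)
E
```

```text
t 5.65 pos [0.4273 0.3389 0.2251] x [ 1.2e-03  6.0e-04 -1.0e+00] yaw y 61.18 F [-0.1 -0.4 -2.2] open 0.581 q [-0.31  0.73 -0.76  1.83  0.66  0.85 -0.33]
[(np.float64(155.1247615419125), np.float64(275.71860591728347))]
```

View pics/w5.png

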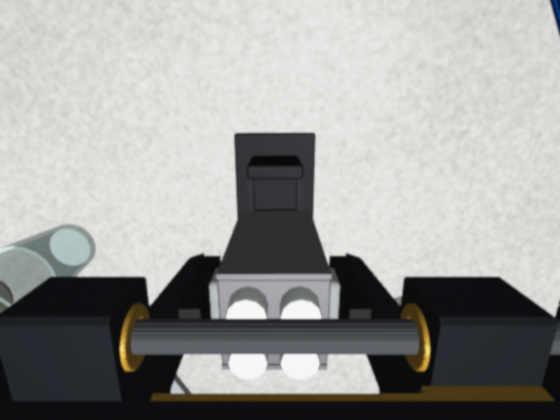

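View pics/s5.png

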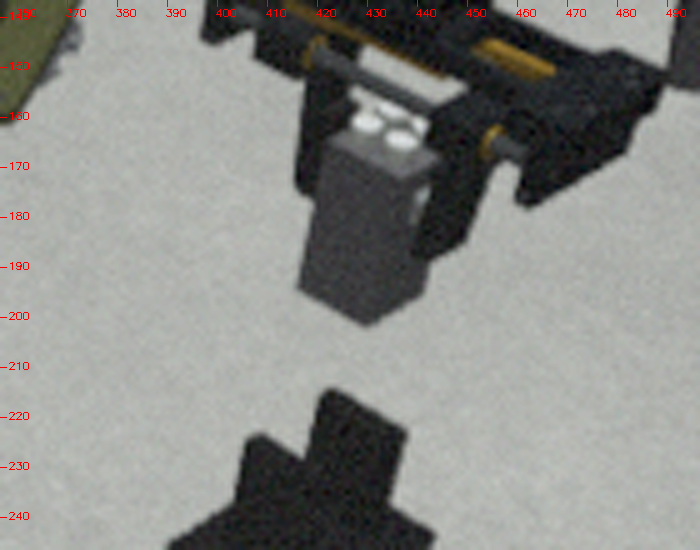

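Call:
{"method": "play_rows", "body": {"targets": [[[0, 0, -0.15], [0.6, -0.6, 0.3], 255], [[0, 0, -0.15], [0.6, -0.7, 0.3], 255], [[0, 0, -0.15], [0.6, -0.7, 0], 255], [[0, 0, -0.15], [0.6, -0.7, 0], 255], [[0, 0, -0.15], [0.6, -0.7, 0], 255]]}}

```text
clock: 6.25
tool_pos: [0.5471, 0.2011, 0.2466]
eef_rot: [0.415, 0.572, -0.417, 0.571]
contact_force: [-0.3, 0.4, -1.8]
opening: 0.58
```

Call:
{"method": "play_rows", "body": {"targets": [[[0, 0, -0.15], [0.6, -0.5, 0], 255], [[0, 0, -0.14], [0.6, -0.5, 0], 255], [[0, 0, 0], [0, 0, 0], 255], [[0, 0, 0], [0, 0, 0], 255], [[0, 0, 0], [0, 0, 0], 255]]}}

```text
clock: 6.75
tool_pos: [0.5936, 0.1642, 0.2474]
eef_rot: [0.491, 0.509, -0.493, 0.507]
contact_force: [-0.2, 0.0, -1.8]
opening: 0.586
```

```bash
python3 st.py
python3 - <<'E'
from plant import r
from h import *
import pickle
s=r.snapshot("wrist");pickle.dump(s,open("w6.pkl","wb")); print(np.array(s["cam_to_world"]).round(3))
cv2.imwrite("pics/w6.png",s["color"][:,:,::-1])
E
```

```text
t 6.75 pos [0.5936 0.1642 0.2474] x [-2.9e-03  2.0e-04 -1.0e+00] yaw y 1.79 F [-0.2  0.  -1.8] open 0.586 q [-0.06  0.73 -0.51  1.6   0.42  0.92 -0.69]
[[ 1.    -0.03  -0.007  0.591]
 [ 0.031  0.958  0.284  0.238]
 [-0.002 -0.284  0.959  0.368]
 [ 0.     0.     0.     1.   ]]
```

View pics/w6.png

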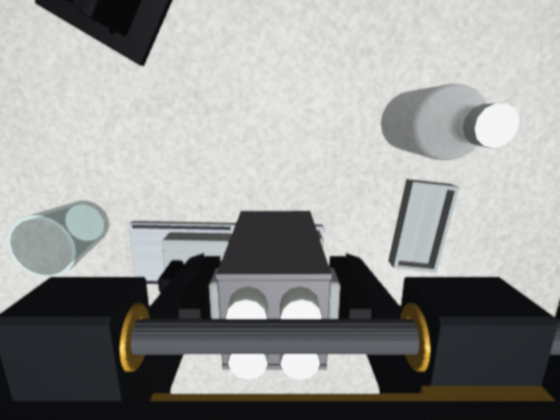

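Call:
{"method": "play_rows", "body": {"targets": [[[0, 0, 0], [0, -1.0, 0], 255], [[0, 0, 0], [0, -1.0, 0], 255], [[0, 0, 0], [0, -1.0, 0], 255], [[0, 0, 0], [0, -0.9, 0], 255], [[0, 0, 0], [0, 0, 0], 255]]}}

```text
clock: 7.3
tool_pos: [0.5943, -0.0001, 0.2477]
eef_rot: [0.493, 0.504, -0.497, 0.506]
contact_force: [-0.7, -1.0, -2.7]
opening: 0.584
```

Call:
{"method": "play_rows", "body": {"targets": [[[0, 0, 0], [0, 0, 0], 255], [[0, 0, 0], [0, 0, 0], 255]]}}

```text
clock: 7.5
tool_pos: [0.5948, 0.0093, 0.2487]
eef_rot: [0.493, 0.508, -0.492, 0.507]
contact_force: [0.1, 0.8, -2.4]
opening: 0.588
```

```bash
python3 st.py
python3 - <<'E'
from plant import r
from h import *
import pickle
s=r.snapshot("wrist");pickle.dump(s,open("w7.pkl","wb")); print(np.array(s["cam_to_world"]).round(3))
cv2.imwrite("pics/w7.png",s["color"][:,:,::-1])
crop(s,"w7c",120,130,220,110,3)
E
```

```text
t 7.5 pos [0.5948 0.0093 0.2487] x [ 0.      0.0018 -1.    ] yaw y 1.8 F [ 0.1  0.8 -2.4] open 0.588 q [ 0.21  0.71 -0.53  1.67  0.44  0.89 -0.47]
[[ 1.    -0.029 -0.01   0.592]
 [ 0.031  0.959  0.282  0.083]
 [ 0.001 -0.282  0.959  0.37 ]
 [ 0.     0.     0.     1.   ]]
```

View pics/w7.png

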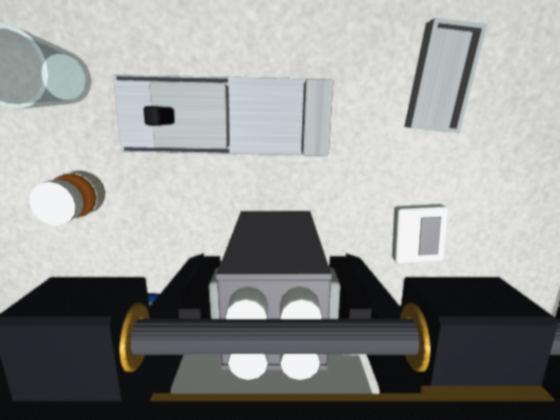

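View pics/w7c.png

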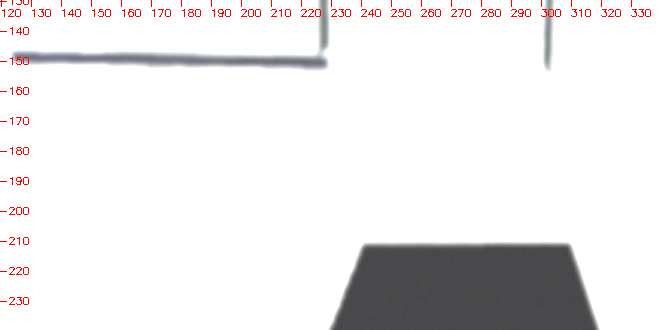

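Run:
```python
from h import *
import pickle
s=pickle.load(open("w7.pkl","rb")); s["color"]=(s["color"]*0.6).astype(np.uint8)
crop(s,"w7d",110,65,115,100,6);crop(s,"w7e",215,65,125,100,6)
```

```text
(no output)
```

View pics/w7d.png

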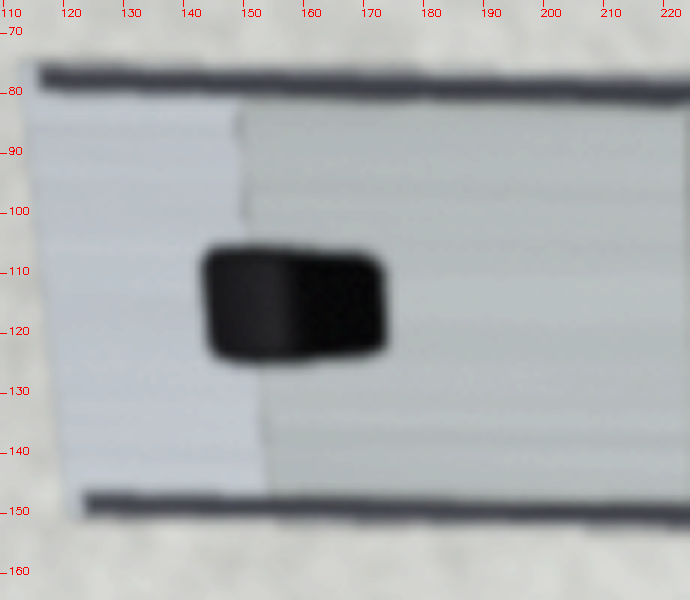

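View pics/w7e.png

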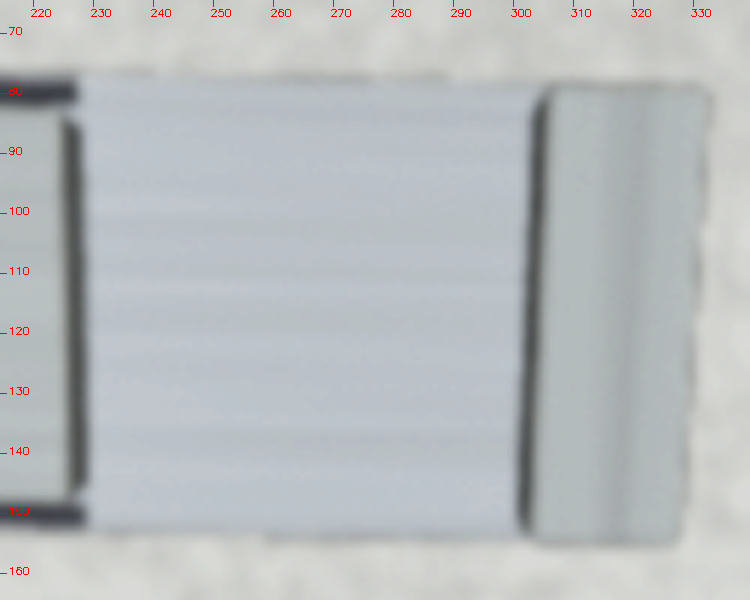

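Run:
```python
from h import *
import pickle
s=pickle.load(open("w7.pkl","rb"))
P=lambda n,u,v,z: print(n,px2w(s,u,v,z).round(4))
P("fix top +y",305,80,.042);P("fix top -y",303,153.5,.042);P("fix bot +y",302.3,85,.012);P("fix bot -y",301,150,.012)
P("jaw top +y",225.3,86,.042);P("jaw top -y",226.5,146,.042);P("jaw bot +y",228.3,88,.012);P("jaw bot -y",229,146,.012)
P("bed +y",265,78,.012);P("bed -y",265,153.5,.012);P("bed +y",235,77.5,.012);P("bed -y",235,153,.012)
P("post ",143.5,107,.084);P("post",145,124,.084);P("post",158,107,.084);P("post",158.7,124,.084)
P("endbed",117,78,.012);P("end",122,150,.012);P("jawback",150,100,.042);P("jawback",154,145,.042)
```

```text
fix top +y [0.6196 0.1133 0.042 ]
fix top -y [0.6214 0.047  0.042 ]
fix bot +y [0.6196 0.1114 0.012 ]
fix bot -y [0.6217 0.0473 0.012 ]
jaw top +y [0.547  0.1059 0.042 ]
jaw top -y [0.5476 0.0519 0.042 ]
jaw bot +y [0.5458 0.1063 0.012 ]
jaw bot -y [0.5461 0.0492 0.012 ]
bed +y [0.5823 0.1167 0.012 ]
bed -y [0.584  0.0425 0.012 ]
bed +y [0.5526 0.1163 0.012 ]
bed -y [0.5524 0.0421 0.012 ]
post  [0.4864 0.0849 0.084 ]
post [0.4865 0.0716 0.084 ]
post [0.4981 0.0853 0.084 ]
post [0.4978 0.072  0.084 ]
endbed [0.4356 0.1122 0.012 ]
end [0.4337 0.0416 0.012 ]
jawback [0.4773 0.0916 0.042 ]
jawback [0.4781 0.0507 0.042 ]
```

Call:
{"method": "play_rows", "body": {"targets": [[[0, 0, 0], [0, 0.6, 0], 255], [[0, 0, 0], [0, 0.6, 0], 255], [[0, 0, 0], [0, 0.56, -0.5], 255], [[0, 0, 0], [0, 0, -0.9], 255], [[0, 0, 0], [0, 0, -0.9], 255]]}}

```text
clock: 8.05
tool_pos: [0.5953, 0.081, 0.1564]
eef_rot: [0.493, 0.508, -0.491, 0.508]
contact_force: [-0.1, -0.7, -2.7]
opening: 0.583
```

Call:
{"method": "play_rows", "body": {"targets": [[[0, 0, 0], [0, 0, -0.6], 255], [[0, 0, 0], [0, 0, -0.4], 255], [[0, 0, 0], [0, 0, -0.3], 255], [[0, 0, 0], [0, 0, -0.2], 255], [[0, 0, 0], [0, 0, 0], 255]]}}

```text
clock: 8.55
tool_pos: [0.5947, 0.0781, 0.0959]
eef_rot: [0.492, 0.508, -0.493, 0.507]
contact_force: [-0.3, 0.5, -2.1]
opening: 0.583
```

```bash
python3 st.py
python3 - <<'E'
from plant import r
from h import *
import pickle
s=r.snapshot("wrist");pickle.dump(s,open("w8.pkl","wb"))
cv2.imwrite("pics/w8.png",s["color"][:,:,::-1])
t=r.snapshot("scene"); crop(t,"s8",240,160,120,120,5)
E
```

```text
t 8.55 pos [0.5947 0.0781 0.0959] x [-9.e-04  1.e-04 -1.e+00] yaw y 1.67 F [-0.3  0.5 -2.1] open 0.583 q [ 0.02  0.91 -0.4   1.75  0.58  0.59 -0.7 ]
```

View pics/w8.png

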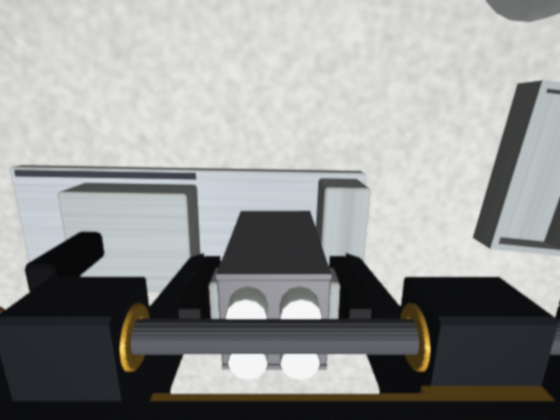

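View pics/s8.png

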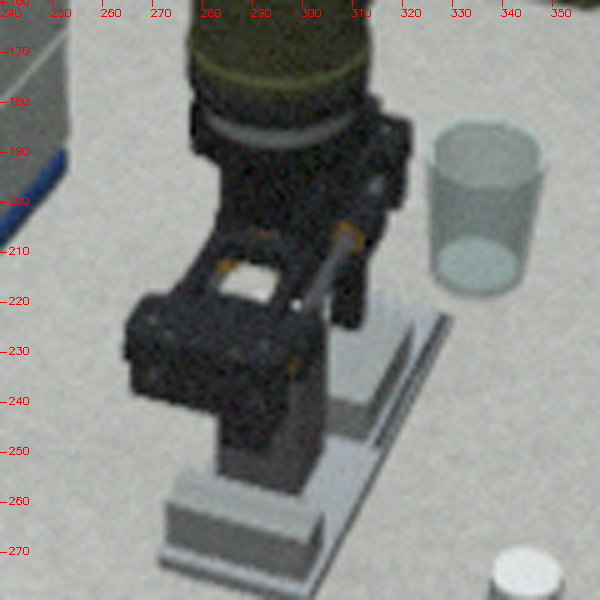

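Call:
{"method": "play_rows", "body": {"targets": [[[0, 0, 0], [0, 0.04, -0.25], 255], [[0, 0, 0], [0, 0, -0.15], 255], [[0, 0, 0], [0, 0, -0.04], 255], [[0, 0, 0], [0, 0, 0], 255]]}}

```text
clock: 9.05
tool_pos: [0.5949, 0.0788, 0.0785]
eef_rot: [0.493, 0.507, -0.493, 0.507]
contact_force: [0.7, -0.5, -2.0]
opening: 0.583
```

Call:
{"method": "play_rows", "body": {"targets": [[[0, 0, 0], [0, 0, -0.03], 255], [[0, 0, 0], [0, 0, 0], 255]]}}

```text
clock: 9.25
tool_pos: [0.5952, 0.0789, 0.0778]
eef_rot: [0.493, 0.507, -0.493, 0.507]
contact_force: [-0.8, -0.4, -2.0]
opening: 0.582
```

Call:
{"method": "play_rows", "body": {"targets": [[[0, 0, 0], [0, 0, -0.03], 255], [[0, 0, 0], [0, 0, 0], 255]]}}

```text
clock: 9.45
tool_pos: [0.5953, 0.079, 0.0768]
eef_rot: [0.493, 0.507, -0.493, 0.507]
contact_force: [0.5, 0.3, -1.3]
opening: 0.579
```

Call:
{"method": "play_rows", "body": {"targets": [[[0, 0, 0], [0, 0, -0.02], 255], [[0, 0, 0], [0, 0, 0], 255]]}}

```text
clock: 9.65
tool_pos: [0.5954, 0.079, 0.0767]
eef_rot: [0.493, 0.507, -0.493, 0.507]
contact_force: [-0.4, -0.9, 5.4]
opening: 0.585
```

Call:
{"method": "play_rows", "body": {"targets": [[[0, 0, 0], [0, 0, 0.01], 60], [[0, 0, 0], [0, 0, 0], 0], [[0, 0, 0], [0, 0, 0], 0], [[0, 0, 0], [0, 0, 0.15], 0], [[0, 0, 0], [0, 0, 0.6], 0]]}}

```text
clock: 10.15
tool_pos: [0.5935, 0.0785, 0.1047]
eef_rot: [0.491, 0.508, -0.494, 0.506]
contact_force: [0.6, 0.2, -0.4]
opening: 0.996
```

Call:
{"method": "play_rows", "body": {"targets": [[[0, 0, 0], [0, 0, 1.0], 0], [[0, 0, 0], [0, 0, 1.0], 0], [[0, 0, 0], [0, 0, 0.3], 0], [[0, 0, 0], [0, 0, 0], 0]]}}

```text
clock: 10.55
tool_pos: [0.5963, 0.0793, 0.2003]
eef_rot: [0.494, 0.506, -0.492, 0.508]
contact_force: [-0.2, -0.3, -0.5]
opening: 0.999
```

```bash
python3 st.py
python3 - <<'E'
from plant import r
from h import *
import pickle
s=r.snapshot("wrist");pickle.dump(s,open("w9.pkl","wb"))
print(w2px(s,[.5955,.0795,.092]))
cv2.imwrite("pics/w9.png",s["color"][:,:,::-1])
E
```

```text
t 10.55 pos [0.5963 0.0793 0.2003] x [ 4.3e-03  9.0e-04 -1.0e+00] yaw y 1.59 F [-0.2 -0.3 -0.5] open 0.999 q [ 0.07  0.77 -0.49  1.7   0.48  0.79 -0.62]
(np.float64(272.75018064633247), np.float64(220.44236150206413))
```

View pics/w9.png

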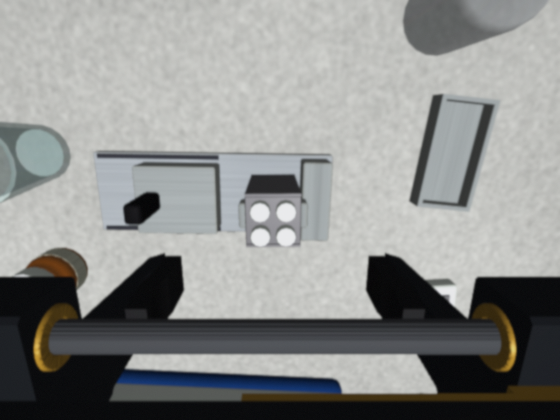

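Call:
{"method": "play_rows", "body": {"targets": [[[0, 0, -0.15], [-0.3, 0, 0], 0], [[0, 0, -0.15], [-0.3, 0, 0], 0], [[0, 0, -0.15], [-0.3, 0, 0], 0], [[0, 0, -0.15], [-0.3, 0, 0], 0], [[0, 0, -0.15], [-0.3, 0, 0], 0]]}}

```text
clock: 11.1
tool_pos: [0.5333, 0.0784, 0.1961]
eef_rot: [-0.644, -0.289, 0.647, -0.289]
contact_force: [-0.0, 0.4, 0.3]
opening: 1.001
```

Call:
{"method": "play_rows", "body": {"targets": [[[0, 0, -0.15], [-0.3, 0, 0], 0], [[0, 0, -0.15], [-0.3, 0, 0], 0], [[0, 0, -0.15], [-0.3, 0, 0], 0], [[0, 0, -0.15], [-0.2, 0, 0], 0], [[0, 0, -0.15], [0, 0, 0], 0]]}}

```text
clock: 11.6
tool_pos: [0.4885, 0.0783, 0.1964]
eef_rot: [-0.704, -0.032, 0.708, -0.033]
contact_force: [-1.0, 0.3, 0.5]
opening: 1.0
```

Call:
{"method": "play_rows", "body": {"targets": [[[0, 0, -0.07], [0, 0, -0.5], 0], [[0, 0, 0], [0, 0, -0.5], 0], [[0, 0, 0], [0, 0, 0], 0], [[0, 0, 0], [0, 0, 0], 0]]}}

```text
clock: 12.0
tool_pos: [0.4902, 0.0786, 0.1572]
eef_rot: [-0.706, -0.01, 0.708, -0.011]
contact_force: [1.3, -0.1, -0.3]
opening: 0.998
```

```bash
python3 st.py
python3 - <<'E'
from plant import r
from h import *
import pickle
s=r.snapshot("wrist");pickle.dump(s,open("w10.pkl","wb"))
print(w2px(s,[.492,.0784,.084]))
cv2.imwrite("pics/w10.png",s["color"][:,:,::-1])
E
```

```text
t 12.0 pos [0.4902 0.0786 0.1572] x [-0.003  -0.0013 -1.    ] yaw y -88.34 F [ 1.3 -0.1 -0.3] open 0.998 q [-0.24  0.7  -0.03  2.05  0.05  0.4  -1.84]
(np.float64(275.5319029374072), np.float64(234.3941422383883))
```

View pics/w10.png

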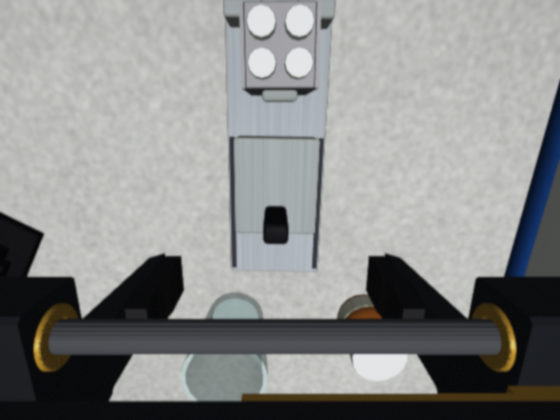

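Call:
{"method": "play_rows", "body": {"targets": [[[0, 0, 0], [0.04, 0, -0.7], 0], [[0, 0, 0], [0, 0, -0.7], 0], [[0, 0, 0], [0, 0, -0.4], 0], [[0, 0, 0], [0, 0, -0.2], 100], [[0, 0, 0], [0, 0, 0], 170]]}}

```text
clock: 12.55
tool_pos: [0.4926, 0.0789, 0.0779]
eef_rot: [-0.707, -0.01, 0.707, -0.01]
contact_force: [-0.1, 0.7, 0.8]
opening: 0.845
```

```bash
python3 st.py
python3 - <<'E'
from plant import r
from h import *
s=r.snapshot("wrist")
cv2.imwrite("pics/w11.png",s["color"][:,:,::-1])
E
```

```text
t 12.55 pos [0.4926 0.0789 0.0779] x [-7.e-04 -3.e-04 -1.e+00] yaw y -88.35 F [-0.1  0.7  0.8] open 0.845 q [-0.24  0.86 -0.02  2.08  0.06  0.21 -1.85]
```

View pics/w11.png

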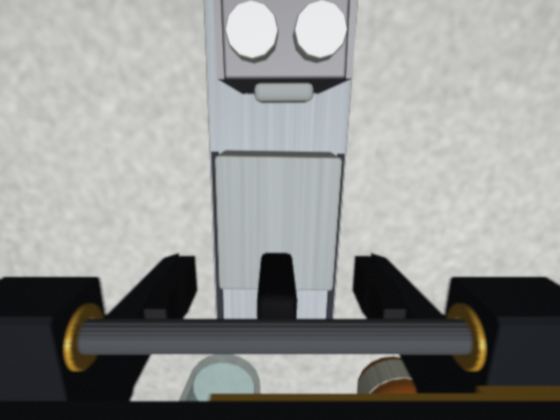

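Post is centred between the fingers (u≈277). Pinch it at moderate grip.

Call:
{"method": "play_rows", "body": {"targets": [[[0, 0, 0], [0, 0, 0], 255], [[0, 0, 0], [0, 0, 0], 255], [[0, 0, 0], [0, 0, 0], 255], [[0, 0, 0], [0, 0, 0], 255], [[0, 0, 0], [0, 0, 0], 255]], "newtons": 25}}

```text
clock: 13.1
tool_pos: [0.4928, 0.079, 0.0784]
eef_rot: [0.707, 0.01, -0.707, 0.01]
contact_force: [-0.2, 0.6, -0.4]
opening: 0.342
```

```bash
python3 st.py
```

```text
t 13.1 pos [0.4928 0.079  0.0784] x [ 4.e-04 -0.e+00 -1.e+00] yaw y -88.35 F [-0.2  0.6 -0.4] open 0.342 q [-0.24  0.85 -0.02  2.08  0.06  0.21 -1.85]
```

Call:
{"method": "play_rows", "body": {"targets": [[[0, 0, 0], [0, 0, 0], 255], [[0, 0, 0], [0, 0, 0], 255], [[0, 0, 0], [0, 0, 0], 255]]}}

```text
clock: 13.4
tool_pos: [0.4927, 0.0781, 0.0781]
eef_rot: [-0.707, -0.009, 0.707, -0.01]
contact_force: [0.3, -1.7, 1.9]
opening: 0.178
```

Call:
{"method": "play_rows", "body": {"targets": [[[0, 0, 0], [0.1, 0.003, 0], 255], [[0, 0, 0], [0.2, 0.006, 0], 255], [[0, 0, 0], [0.2, 0.006, 0], 255], [[0, 0, 0], [0.1, 0.003, 0], 255], [[0, 0, 0], [0, 0, 0], 255]]}}

```text
clock: 13.9
tool_pos: [0.5168, 0.0785, 0.0781]
eef_rot: [-0.707, -0.009, 0.707, -0.01]
contact_force: [-1.2, -4.9, 4.2]
opening: 0.179
```

Call:
{"method": "play_rows", "body": {"targets": [[[0, 0, 0], [0.05, 0.0015, 0], 255], [[0, 0, 0], [0.05, 0.0015, 0], 255], [[0, 0, 0], [0.05, 0.0015, 0], 255], [[0, 0, 0], [0, 0, 0], 255]]}}

```text
clock: 14.3
tool_pos: [0.5219, 0.0786, 0.0781]
eef_rot: [-0.706, -0.009, 0.708, -0.01]
contact_force: [-3.3, -5.0, 3.9]
opening: 0.18
```

```bash
python3 st.py
python3 - <<'E'
from plant import r
from h import *
s=r.snapshot("wrist")
cv2.imwrite("pics/w12.png",s["color"][:,:,::-1])
E
```

```text
t 14.3 pos [0.5219 0.0786 0.0781] x [-0.0018 -0.0018 -1.    ] yaw y -88.41 F [-3.3 -5.   3.9] open 0.18 q [-0.23  0.87 -0.02  1.99  0.06  0.29 -1.84]
```

View pics/w12.png

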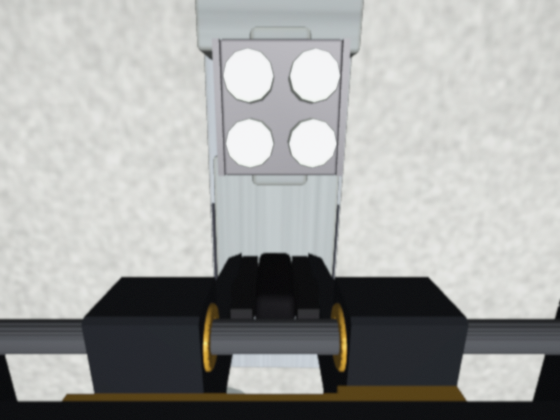

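Call:
{"method": "play_rows", "body": {"targets": [[[0, 0, 0], [0.05, 0.0015, 0], 255], [[0, 0, 0], [0.05, 0.0015, 0], 255], [[0, 0, 0], [0, 0, 0], 255]]}}

```text
clock: 14.65
tool_pos: [0.525, 0.0786, 0.0781]
eef_rot: [-0.706, -0.009, 0.708, -0.011]
contact_force: [-4.7, -5.5, 5.9]
opening: 0.178
```

Call:
{"method": "play_rows", "body": {"targets": [[[0, 0, 0], [0.04, 0.001, 0], 255], [[0, 0, 0], [0, 0, 0], 255]]}}

```text
clock: 14.85
tool_pos: [0.5265, 0.0786, 0.0782]
eef_rot: [-0.706, -0.009, 0.708, -0.011]
contact_force: [-4.7, -4.9, 6.8]
opening: 0.183
```

Call:
{"method": "play_rows", "body": {"targets": [[[0, 0, 0], [0.03, 0.001, 0], 255], [[0, 0, 0], [0, 0, 0], 255]]}}

```text
clock: 15.05
tool_pos: [0.5267, 0.0786, 0.0781]
eef_rot: [-0.705, -0.009, 0.709, -0.011]
contact_force: [-6.4, -5.2, 8.6]
opening: 0.179
```

Call:
{"method": "play_rows", "body": {"targets": [[[0, 0, 0], [0.03, 0.001, 0], 255], [[0, 0, 0], [0, 0, 0], 255]]}}

```text
clock: 15.25
tool_pos: [0.5267, 0.0786, 0.0781]
eef_rot: [-0.704, -0.009, 0.71, -0.011]
contact_force: [-7.8, -4.5, 10.5]
opening: 0.18
```

Call:
{"method": "play_rows", "body": {"targets": [[[0, 0, 0], [0.06, 0.002, 0], 255], [[0, 0, 0], [0, 0, 0], 255]]}}

```text
clock: 15.45
tool_pos: [0.5269, 0.0786, 0.0781]
eef_rot: [-0.703, -0.009, 0.712, -0.011]
contact_force: [-12.1, -4.4, 16.1]
opening: 0.177
```

```bash
python3 st.py
python3 - <<'E'
from plant import r
from h import *
s=r.snapshot("wrist")
cv2.imwrite("pics/w13.png",s["color"][:,:,::-1])
E
```

```text
t 15.45 pos [0.5269 0.0786 0.0781] x [-0.0127 -0.0034 -0.9999] yaw y -88.37 F [-12.1  -4.4  16.1] open 0.177 q [-0.22  0.87 -0.02  1.96  0.06  0.32 -1.83]
```

View pics/w13.png

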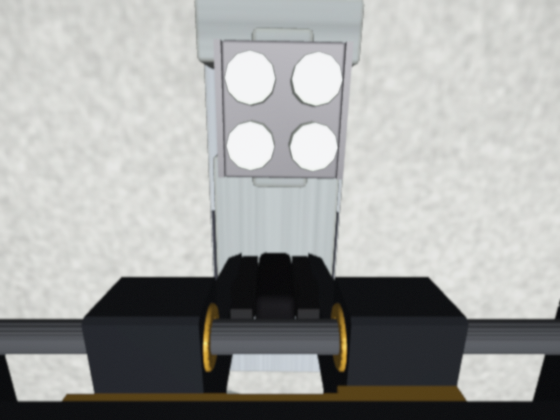

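Call:
{"method": "play_rows", "body": {"targets": [[[0, 0, 0], [-0.08, 0, 0], 255], [[0, 0, 0], [0, 0, 0], 190], [[0, 0, 0], [0, 0, 0], 100], [[0, 0, 0], [0, 0, 0], 0], [[0, 0, 0], [0, 0, 0], 0]]}}

```text
clock: 16.0
tool_pos: [0.5306, 0.081, 0.0781]
eef_rot: [0.707, 0.011, -0.707, 0.01]
contact_force: [0.6, -0.3, 0.1]
opening: 0.502
```

Call:
{"method": "play_rows", "body": {"targets": [[[0, 0, 0], [0, 0, 0], 0], [[0, 0, 0], [0, 0, 0], 0], [[0, 0, 0], [0, 0, 0.3], 0], [[0, 0, 0], [0, 0, 0.8], 0], [[0, 0, 0], [0, 0, 0.6], 0]]}}

```text
clock: 16.5
tool_pos: [0.53, 0.0802, 0.1479]
eef_rot: [0.707, 0.01, -0.707, 0.01]
contact_force: [-0.1, 0.9, -0.4]
opening: 0.96
```

Call:
{"method": "play_rows", "body": {"targets": [[[0, 0, 0], [0, 0, 0.3], 0], [[0, 0, 0], [0.2, 0, 0], 0], [[0, 0, 0], [0, 0, 0], 0], [[0, 0, 0], [0, 0, 0], 0]]}}

```text
clock: 16.9
tool_pos: [0.5376, 0.08, 0.1571]
eef_rot: [-0.706, -0.01, 0.708, -0.01]
contact_force: [0.3, -0.2, -0.6]
opening: 1.0
```

```bash
python3 st.py
python3 - <<'E'
from plant import r
from h import *
import pickle
s=r.snapshot("wrist");pickle.dump(s,open("w14.pkl","wb"))
cv2.imwrite("pics/w14.png",s["color"][:,:,::-1])
s["color"]=(s["color"]*.6).astype(np.uint8); crop(s,"w14c",215,20,130,130,5)
E
```

```text
t 16.9 pos [0.5376 0.08   0.1571] x [-1.7e-03 -5.0e-04 -1.0e+00] yaw y -88.36 F [ 0.3 -0.2 -0.6] open 1.0 q [-0.21  0.74 -0.03  1.91  0.05  0.49 -1.82]
```

View pics/w14.png

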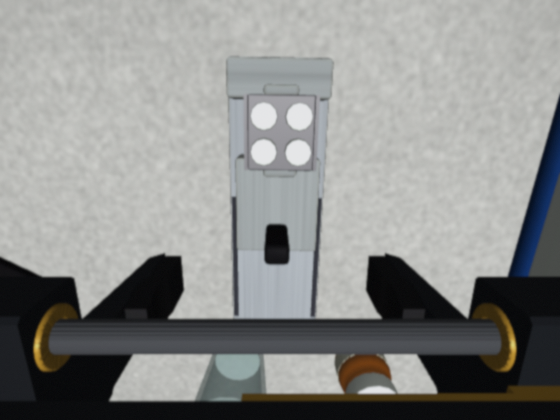

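View pics/w14c.png

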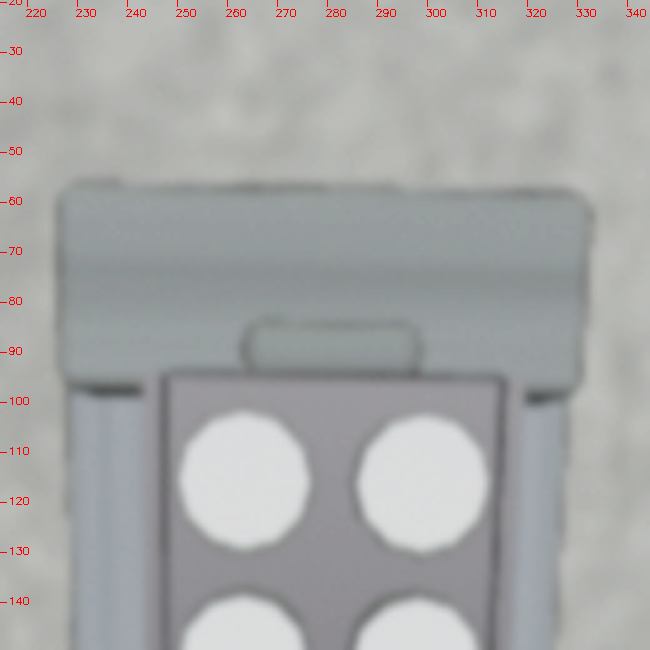

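Run:
```python
from h import *
import pickle
s=pickle.load(open("w14.pkl","rb"))
P=lambda n,u,v,z: print(n,px2w(s,u,v,z).round(4))
P("fix",240,97,.042);P("fix",320,96,.042);P("jawL",239,156.5,.042);P("jawR",317,157,.042);P("jback",250,249.5,.042);P("jb",310,249,.042)
P("c",247.5,95,.092);P("c",315.5,95,.092);P("c",248,169.5,.092);P("c",314.5,169.5,.092);P("post",276.5,232,.084)
print(px2w(s,280.5,134,.102))
```

```text
fix [0.6204 0.1057 0.042 ]
fix [0.6225 0.0526 0.042 ]
jawL [0.5811 0.1064 0.042 ]
jawR [0.5823 0.052  0.042 ]
jback [0.5114 0.0982 0.042 ]
jb [0.5131 0.0529 0.042 ]
c [0.6194 0.0969 0.092 ]
c [0.6204 0.0614 0.092 ]
c [0.5803 0.0964 0.092 ]
c [0.5814 0.0595 0.092 ]
post [0.5411 0.0794 0.084 ]
[0.60062914 0.07920768 0.102     ]
```

Call:
{"method": "play_rows", "body": {"targets": [[[0, 0, 0], [0.5, 0, 0], 0], [[0, 0, 0], [0.6, 0, 0], 0], [[0, 0, 0], [0.48, -0.01, 0], 0], [[0, 0, 0], [0, 0, 0], 0], [[0, 0, 0], [0, 0, 0], 0]]}}

```text
clock: 17.45
tool_pos: [0.5999, 0.0796, 0.157]
eef_rot: [-0.706, -0.01, 0.708, -0.01]
contact_force: [-0.4, 0.4, 0.2]
opening: 0.997
```

```bash
python3 st.py
python3 - <<'E'
from plant import r
from h import *
import pickle
s=r.snapshot("wrist");pickle.dump(s,open("w15.pkl","wb"))
print(w2px(s,[.6008,.0795,.102]))
cv2.imwrite("pics/w15.png",s["color"][:,:,::-1])
E
```

```text
t 17.45 pos [0.5999 0.0796 0.157 ] x [-2.8e-03 -5.0e-04 -1.0e+00] yaw y -88.35 F [-0.4  0.4  0.2] open 0.997 q [-0.19  0.8  -0.04  1.72  0.05  0.62 -1.79]
(np.float64(275.5871980966951), np.float64(247.1800962328847))
```

View pics/w15.png

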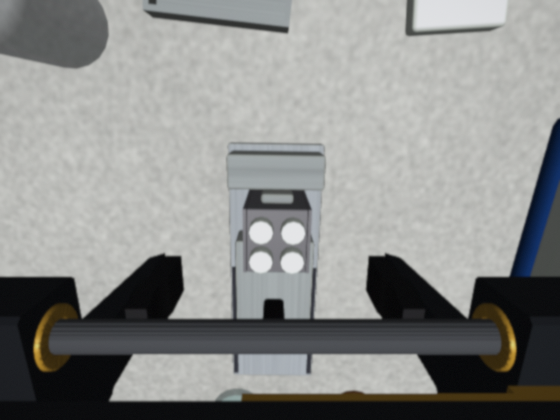

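Call:
{"method": "play_rows", "body": {"targets": [[[0, 0, 0], [0.02, -0.01, -0.6], 0], [[0, 0, 0], [0, 0, -0.6], 0], [[0, 0, 0], [0, 0, -0.5], 0], [[0, 0, 0], [0, 0, -0.27], 0], [[0, 0, 0], [0, 0, 0], 0]]}}

```text
clock: 18.0
tool_pos: [0.6, 0.0793, 0.0779]
eef_rot: [-0.706, -0.01, 0.708, -0.011]
contact_force: [-0.5, -0.1, -0.5]
opening: 1.003
```

Call:
{"method": "play_rows", "body": {"targets": [[[0, 0, 0], [0, 0, 0], 150], [[0, 0, 0], [0, 0, 0], 255], [[0, 0, 0], [0, 0, 0], 255], [[0, 0, 0], [0, 0, 0], 255], [[0, 0, 0], [0, 0, 0], 255]], "newtons": 30}}

```text
clock: 18.5
tool_pos: [0.6021, 0.0794, 0.0798]
eef_rot: [0.707, 0.01, -0.707, 0.01]
contact_force: [-0.0, -0.1, -1.0]
opening: 0.569
```

Call:
{"method": "play_rows", "body": {"targets": [[[0, 0, 0], [0, 0, 0], 255], [[0, 0, 0], [0, 0, 0], 255]]}}

```text
clock: 18.7
tool_pos: [0.602, 0.079, 0.0795]
eef_rot: [0.707, 0.01, -0.707, 0.01]
contact_force: [-0.7, -0.8, 1.4]
opening: 0.448
```

```bash
python3 st.py
python3 - <<'E'
from plant import r
from h import *
import pickle
s=r.snapshot("wrist")
cv2.imwrite("pics/w16.png",s["color"][:,:,::-1])
E
```

```text
t 18.7 pos [0.602  0.079  0.0795] x [ 1.e-04 -5.e-04 -1.e+00] yaw y -88.39 F [-0.7 -0.8  1.4] open 0.448 q [-0.19  0.92 -0.03  1.75  0.06  0.47 -1.8 ]
```

View pics/w16.png

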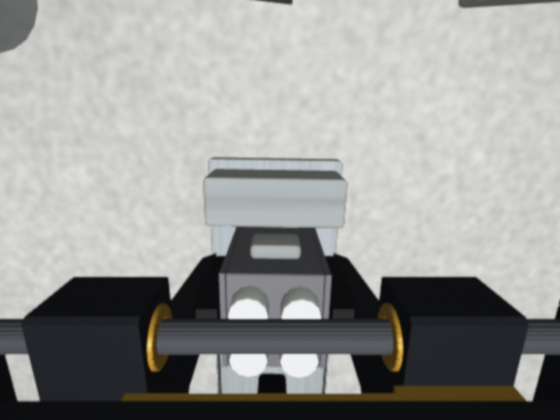

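Call:
{"method": "play_rows", "body": {"targets": [[[0, 0, 0], [0, 0, 0.15], 255], [[0, 0, 0], [0, 0, 0.3], 255], [[0, 0, 0], [0, 0, 0.4], 255], [[0, 0, 0], [0, 0, 0.7], 255], [[0, 0, 0], [0, 0, 0.9], 255]]}}

```text
clock: 19.25
tool_pos: [0.6003, 0.0794, 0.1777]
eef_rot: [-0.706, -0.01, 0.708, -0.011]
contact_force: [0.3, 0.0, -1.7]
opening: 0.451
```

Call:
{"method": "play_rows", "body": {"targets": [[[0, 0, 0], [0, 0, 1.0], 255], [[0, 0, 0], [0, 0, 1.0], 255], [[0, 0, 0], [0, 0, 0.9], 255], [[0, 0, 0], [0, 0, 0.4], 255], [[0, 0, 0], [0, 0, 0], 255]]}}

```text
clock: 19.75
tool_pos: [0.6028, 0.0797, 0.3128]
eef_rot: [0.709, 0.011, -0.705, 0.01]
contact_force: [0.6, 0.1, -2.3]
opening: 0.452
```

```bash
python3 st.py
python3 - <<'E'
from plant import r
from h import *
import pickle
s=r.snapshot("wrist"); t=r.snapshot("scene"); u=r.snapshot("top"); pickle.dump((s,t,u),open("s17.pkl","wb"))
cv2.imwrite("pics/w17.png",s["color"][:,:,::-1]); cv2.imwrite("pics/s17.png",t["color"][:,:,::-1]);cv2.imwrite("pics/t17.png",u["color"][:,:,::-1])
E
```

```text
t 19.75 pos [0.6028 0.0797 0.3128] x [ 0.0054  0.0012 -1.    ] yaw y -88.33 F [ 0.6  0.1 -2.3] open 0.452 q [-0.18  0.61 -0.04  1.57  0.03  0.96 -1.78]
```

View pics/w17.png

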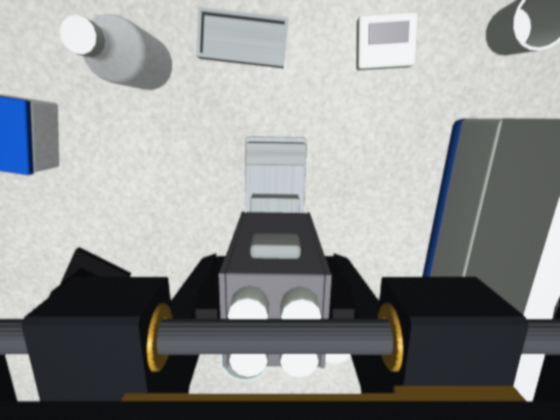

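View pics/s17.png

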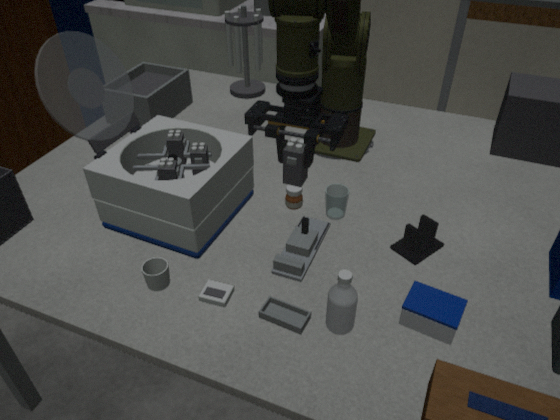

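View pics/t17.png

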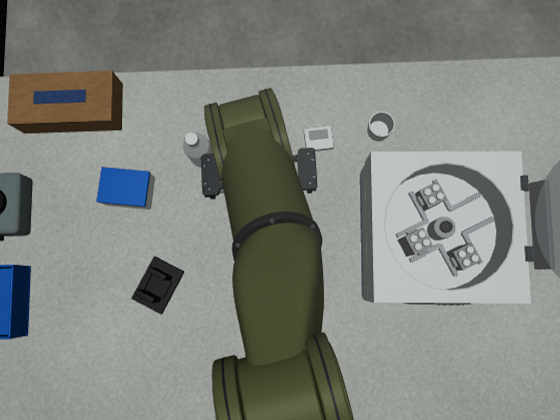

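```bash
cat > f2.py <<'E'
exec(open("fit0.py").read().split("# carrier caps")[0])
F=[(s,431.8,193.3,(0,.068,.205)),(s,418.1,239.9,(-.068,0,.205)),(s,466.2,255.8,(0,-.068,.205))]
G=[(t,166.7,161.4,(0,.068,.205)),(t,198.2,145.6,(-.068,0,.205)),(t,174.4,133.4,(0,-.068,.205))]
for H in (F,G):
    pts=[(c,u,v,(lambda l:(lambda p:L(p,l)))(l)) for c,u,v,l in H]
    p,e=fit(pts,[.45,-.35,-1.1]); print("rotor",p,np.degrees(p[2]),e.round(1).tolist(),"cradle",L(p,[.068,0,.165]))
for u,v,z in [(75,34,.45),(95,146,.2),(125,128,.2)]: print(px2w(t,u,v,z))
print(px2w(s,546,200,.3),px2w(s,546,200,.45))
E
python3 f2.py
python3 - <<'E'
import pickle
exec(open("h.py").read())
s,t=pickle.load(open("s0.pkl","rb"))
crop(t,"lid",20,20,140,150,4); crop(s,"lidt",500,130,60,180,4-1)
E
```

```text
rotor [ 0.52489282 -0.27500964 -1.13607119] -65.09208463010594 [[0.1, 0.0], [-0.2, 0.0], [0.2, -0.0]] cradle [np.float64(0.5535317761694172), np.float64(-0.3366846819209042), 0.165]
rotor [ 0.53198008 -0.27332397 -1.13426334] -64.98850210582799 [[-0.0, 0.1], [0.2, 0.3], [-0.2, -0.5]] cradle [np.float64(0.5607304859169806), np.float64(-0.33494713465421483), 0.165]
[ 0.53131186 -0.48514458  0.45      ]
[ 0.59405812 -0.45525126  0.2       ]
[ 0.48948444 -0.44260544  0.2       ]
[ 0.55230354 -0.41923141  0.3       ] [ 0.52972115 -0.34728353  0.45      ]
```

View pics/lid.png

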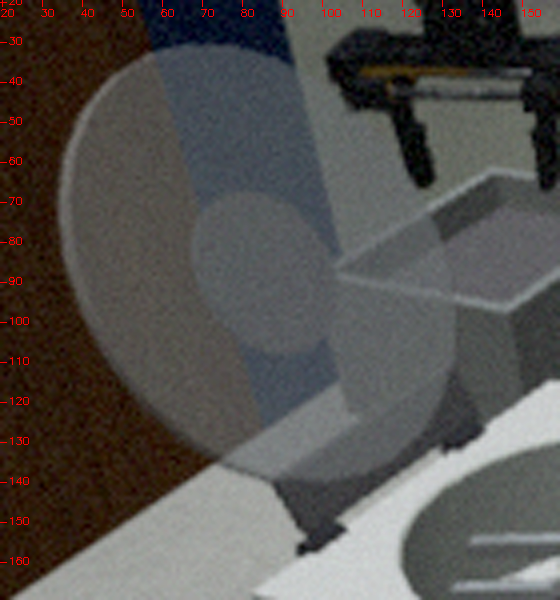

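View pics/lidt.png

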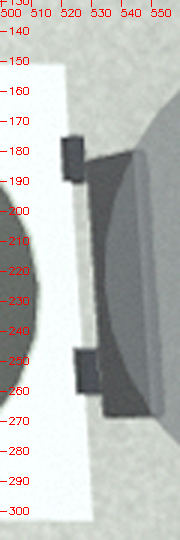

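Call:
{"method": "play_rows", "body": {"targets": [[[0, 0, 0], [-0.2, -0.5, 0.2], 255], [[0, 0, 0.04], [-0.3, -0.8, 0.1], 255], [[0, 0, 0.04], [-0.3, -0.9, 0], 255], [[0, 0, 0.04], [-0.3, -0.9, 0], 255], [[0, 0, 0.04], [-0.3, -0.9, 0], 255]]}}

```text
clock: 20.4
tool_pos: [0.5442, -0.0818, 0.3196]
eef_rot: [-0.703, -0.068, 0.705, -0.067]
contact_force: [-0.0, -0.6, -1.3]
opening: 0.453
```

Call:
{"method": "play_rows", "body": {"targets": [[[0, 0, 0.04], [-0.3, -0.9, 0], 255], [[0, 0, 0.04], [-0.3, -0.9, 0], 255], [[0, 0, 0.04], [-0.3, -0.9, 0], 255], [[0, 0, 0.04], [-0.3, -0.9, 0], 255], [[0, 0, 0.04], [-0.3, -0.9, 0], 255]]}}

```text
clock: 20.9
tool_pos: [0.4843, -0.2615, 0.3196]
eef_rot: [-0.693, -0.138, 0.695, -0.136]
contact_force: [1.5, -0.5, -2.4]
opening: 0.453
```

Call:
{"method": "play_rows", "body": {"targets": [[[0, 0, 0.04], [-0.3, -0.8, 0], 255], [[0, 0, 0.007], [-0.2, -0.6, 0], 255], [[0, 0, 0], [0, -0.2, 0], 255], [[0, 0, 0], [0, 0, 0], 255], [[0, 0, 0], [0, 0, 0], 255]]}}

```text
clock: 21.4
tool_pos: [0.4667, -0.3225, 0.3206]
eef_rot: [-0.69, -0.155, 0.69, -0.153]
contact_force: [0.3, -0.2, -2.8]
opening: 0.45
```

```bash
python3 st.py
python3 - <<'E'
from plant import r
from h import *
import pickle
s=r.snapshot("wrist"); t=r.snapshot("scene"); u=r.snapshot("top"); pickle.dump((s,t,u),open("s18.pkl","wb"))
cv2.imwrite("pics/w18.png",s["color"][:,:,::-1]); cv2.imwrite("pics/s18.png",t["color"][:,:,::-1]);cv2.imwrite("pics/t18.png",u["color"][:,:,::-1])
print(np.array(s["cam_to_world"]).round(3), w2px(s,[.5553,-.3375,.165]))
E
```

```text
t 21.4 pos [ 0.4667 -0.3225  0.3206] x [-5.0e-04  2.3e-03 -1.0e+00] yaw y -64.9 F [ 0.3 -0.2 -2.8] open 0.45 q [ 0.63  0.55 -0.17  1.67  0.11  0.94 -0.72]
[[ 0.424  0.869  0.256  0.533]
 [-0.906  0.407  0.118 -0.291]
 [-0.001 -0.282  0.959  0.442]
 [ 0.     0.     0.     1.   ]] (np.float64(340.29450842510937), np.float64(112.997640398461))
```

View pics/w18.png

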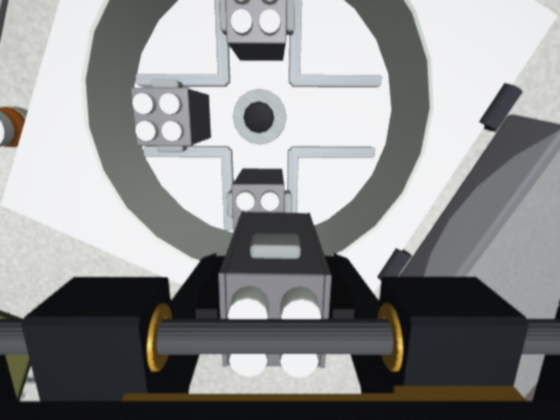

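View pics/s18.png

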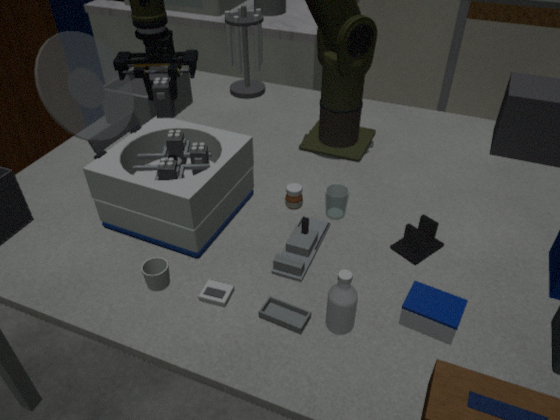

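View pics/t18.png

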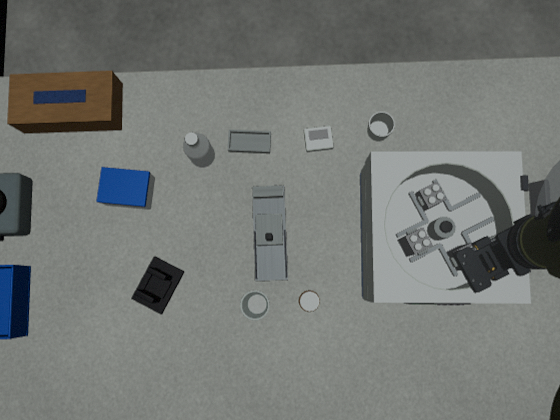

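Run:
```python
from h import *
import pickle
s,t,u=pickle.load(open("s18.pkl","rb")); s["color"]=(s["color"]*.5).astype(np.uint8)
crop(s,"w18c",280,60,120,110,6)
```

```text
(no output)
```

View pics/w18c.png

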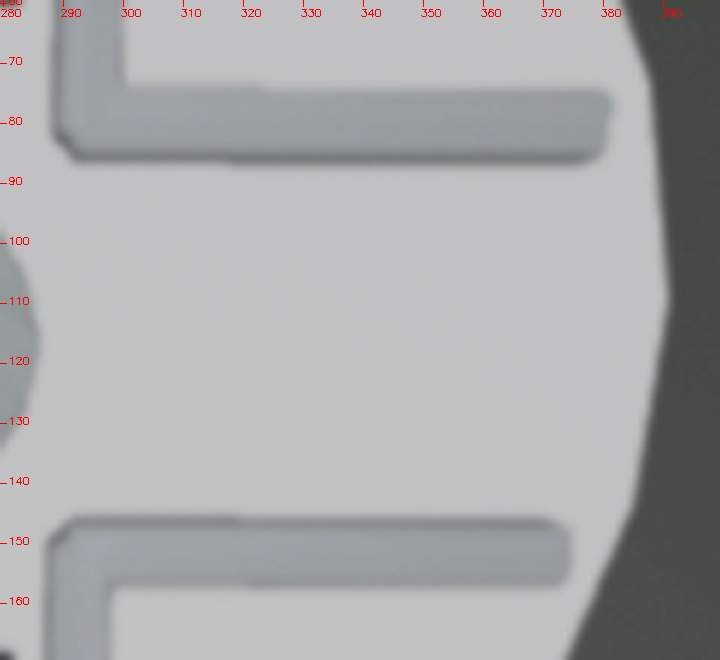

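Run:
```python
from h import *
import pickle
s,t,u=pickle.load(open("s18.pkl","rb")); 
W=lambda u,v,z=.165: px2w(s,u,v,z)[:2]
for a in [(340,85.3),(340,147.6),(340,74.7),(340,157.3)]: print(a,W(*a).round(4))
d1=W(375,85.6)-W(300,85.4); d2=W(365,147.4)-W(295,147.6)
print("dirs",[np.degrees(np.arctan2(d[1],d[0])) for d in (d1,d2)])
c1,c2=W(288.7,85.5),W(287.5,147.3); print("corners",c1,c2,np.linalg.norm(c1-c2))
m=(c1+c2)/2; n=np.array([c1[1]-c2[1],-(c1[0]-c2[0])]); n/=np.linalg.norm(n); print("normal",np.degrees(np.arctan2(n[1],n[0])))
for nn in (n,): print("axis",m-.023*nn,"cradle",m+.045*nn)
ends=W(381,80),W(374,152); print(ends)
c=(W(340,85.3)+W(340,147.6))/2; print("mid line pt",c)
# caps of left neighbour & hub & top
print("B caps", px2w(s,156.5,117,.205), "A caps")
# lid / hinge
print(px2w(s,500,105,.19),px2w(s,395,265,.19))
h=s["color"]; s["color"]=(h*.6).astype(np.uint8); crop(s,"w18d",120,0,190,190,4)
```

```text
(340, 85.3) [ 0.5733 -0.3276]
(340, 147.6) [ 0.5315 -0.35  ]
(340, 74.7) [ 0.58  -0.324]
(340, 157.3) [ 0.5246 -0.3537]
dirs [np.float64(-65.07899484077629), np.float64(-64.76077495497175)]
corners [ 0.55638047 -0.2918126 ] [ 0.51362849 -0.31135756] 0.047007840357163905
normal -65.4315003718328
axis [ 0.52544152 -0.28066739] cradle [ 0.55371462 -0.342511  ]
(array([ 0.58997794, -0.35430142]), array([ 0.54007148, -0.3767618 ]))
mid line pt [ 0.55236698 -0.33881083]
B caps [ 0.49702012 -0.21932423  0.205     ] A caps
[ 0.60626426 -0.43373233  0.19      ] [ 0.46715839 -0.43018581  0.19      ]
```

View pics/w18d.png

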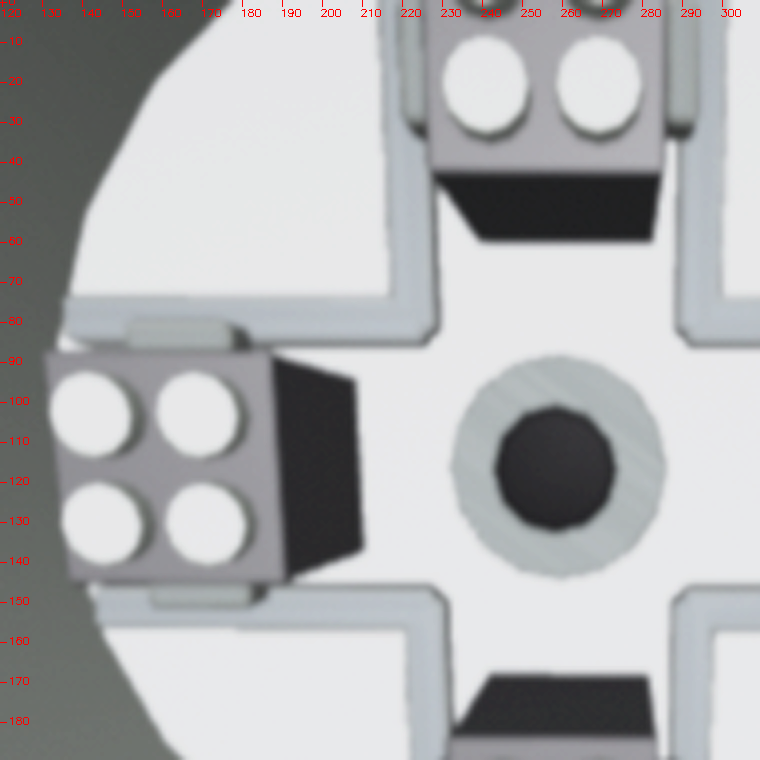

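Run:
```python
from h import *
import pickle
s,t,u=pickle.load(open("s18.pkl","rb")); 
W=lambda u,v,z=.165: px2w(s,u,v,z)[:2]
C=np.array([W(229.5,86),W(231.5,146.5),W(288.5,86),W(287.5,147)]); a=C.mean(0); print(C,a)
d=np.radians(-65.0); print("cradle", a+.068*np.array([np.cos(d),np.sin(d)]))
# B caps: mean of four
b=np.mean([px2w(s,x,y,.205)[:2] for x,y in [(142.5,103),(169,103),(145,130.5),(171,131)]],0); print("B",b, "axis from B",b+.068*np.array([np.cos(d),np.sin(d)]),"cradle",b+.136*np.array([np.cos(d),np.sin(d)]))
print(np.linalg.norm(C[0]-C[2]),np.linalg.norm(C[0]-C[1]))
for v in (85.3,147.6,74.7,157.3): 
  e=W(340,v)-a; print("perp",e@np.array([-np.sin(d),np.cos(d)]))
```

```text
[[ 0.53669159 -0.25056764]
 [ 0.49496217 -0.26996045]
 [ 0.55598906 -0.29183004]
 [ 0.51384458 -0.31125357]] [ 0.52537185 -0.28090293]
cradle [ 0.55410989 -0.34253186]
B [ 0.49711278 -0.21956913] axis from B [ 0.52585082 -0.28119806] cradle [ 0.55458886 -0.34282699]
0.04555192684929418 0.04601549302843559
perp 0.023681797630873875
perp -0.023695874608297435
perp 0.031284119557388364
perp -0.03151566521195683
```

Call:
{"method": "play_rows", "body": {"targets": [[[0, 0, 0], [0.9, 0, 0], 255], [[0, 0, 0], [0.3, 0, 0], 255], [[0, 0, 0], [0, 0, 0], 255], [[0, 0, 0], [0, 0, 0], 255], [[0, 0, 0], [0, 0, 0], 255]]}}

```text
clock: 22.05
tool_pos: [0.5128, -0.3246, 0.3213]
eef_rot: [-0.69, -0.153, 0.691, -0.153]
contact_force: [-0.6, 0.5, -2.0]
opening: 0.454
```

```bash
python3 st.py
python3 - <<'E'
from plant import r
from h import *
import pickle
s=r.snapshot("wrist"); pickle.dump(s,open("w19.pkl","wb"))
cv2.imwrite("pics/w19.png",s["color"][:,:,::-1])
print(np.array(s["cam_to_world"]).round(3), w2px(s,[.5543,-.3427,.165]),w2px(s,[.5553,-.3377,.165]))
s["color"]=(s["color"]*.6).astype(np.uint8); crop(s,"w19c",200,90,190,140,4)
E
```

```text
t 22.05 pos [ 0.5128 -0.3246  0.3213] x [-1.4e-03 -2.0e-04 -1.0e+00] yaw y -65.06 F [-0.6  0.5 -2. ] open 0.454 q [ 0.58  0.6  -0.16  1.55  0.11  1.   -0.75]
[[ 0.421  0.87   0.257  0.579]
 [-0.907  0.404  0.12  -0.293]
 [ 0.    -0.284  0.959  0.442]
 [ 0.     0.     0.     1.   ]] (np.float64(315.9777760901619), np.float64(167.92076595614535)) (np.float64(311.1171743937745), np.float64(164.2785983715014))
```

View pics/w19.png

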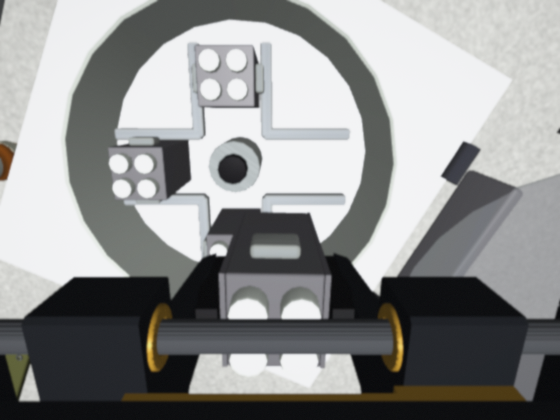

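View pics/w19c.png

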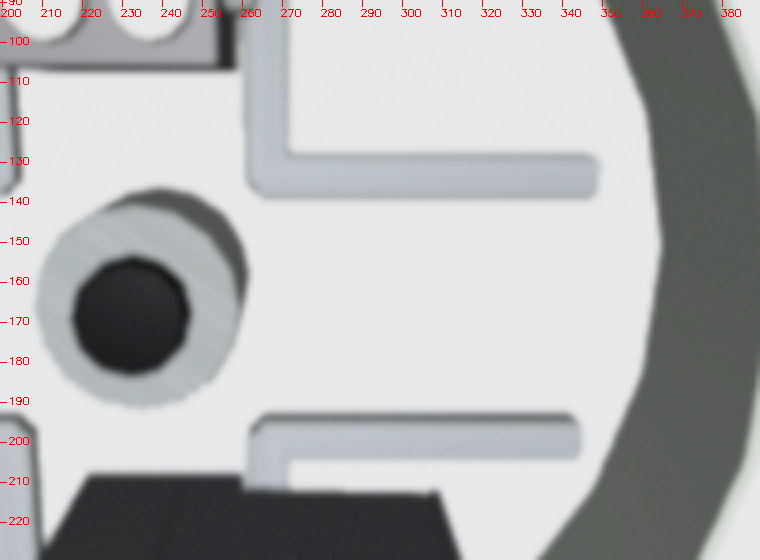

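Run:
```python
from h import *
import pickle
from scipy.optimize import least_squares
s2=pickle.load(open("w19.pkl","rb")); s1=pickle.load(open("s18.pkl","rb"))[0]
d0=np.radians(-65)
# features in rotor frame (x radial of empty cradle), z=.165 ; (cam,u,v,x,y)  ; bars end length E unknown
Fe=[(s1,288.6,85.7,.023,.023),(s1,287.5,147.3,.023,-.023),(s1,229.5,86,-.023,.023),(s1,231.5,147,-.023,-.023),
(s2,261,139,.023,.023),(s2,260.7,194.7,.023,-.023)]
Ed=[(s1,381,80,.0275),(s1,374.7,152,-.0275),(s2,349,133.5,.0275),(s2,344.5,199.5,-.0275)]
def f(p,F,E):
    o=[]; c,sn=np.cos(p[2]),np.sin(p[2])
    for cam,u,v,x,y in F:
        a=w2px(cam,[p[0]+c*x-sn*y,p[1]+sn*x+c*y,p[3]]); o+=[a[0]-u,a[1]-v]
    for cam,u,v,y in E:
        x=p[4]; a=w2px(cam,[p[0]+c*x-sn*y,p[1]+sn*x+c*y,p[3]]); o+=[a[0]-u,a[1]-v]
    return np.array(o)
for F,E,n in ((Fe,Ed,"both"),([q for q in Fe if q[0] is s1],[q for q in Ed if q[0] is s1],"1"),([q for q in Fe if q[0] is s2],[q for q in Ed if q[0] is s2],"2")):
  for fixz in (1,0):
    g=lambda p: np.append(f(p,F,E),(p[3]-.165)*(1e5 if fixz else 0))
    q=least_squares(g,[.5255,-.28,d0,.165,.09]).x
    print(n,fixz,q.round(4),np.degrees(q[2]).round(2),"cradle",(q[0]+.068*np.cos(q[2])).round(4),(q[1]+.068*np.sin(q[2])).round(4)); 
    if n=="both": print(f(q,F,E).reshape(-1,2).round(1).tolist())
```

```text
both 1 [ 0.5255 -0.2808 -1.1337  0.165   0.0938] -64.95 cradle 0.5543 -0.3424
[[-0.0, 0.3], [0.4, -0.8], [-0.5, -0.1], [-0.4, -0.6], [-0.2, 0.5], [0.8, 0.3], [-0.2, -0.3], [0.1, 0.1], [-0.2, 0.1], [0.4, 0.5]]
both 0 [ 0.5254 -0.2807 -1.134   0.164   0.0941] -64.97 cradle 0.5542 -0.3424
[[-0.1, 0.4], [0.3, -0.9], [-0.4, 0.1], [-0.3, -0.7], [-0.2, 0.5], [0.8, 0.1], [-0.2, -0.0], [0.0, 0.1], [-0.2, 0.1], [0.4, 0.3]]
1 1 [ 0.5253 -0.2809 -1.1332  0.165   0.0937] -64.93 cradle 0.5542 -0.3425
1 0 [ 0.5253 -0.2809 -1.1332  0.1651  0.0937] -64.93 cradle 0.5542 -0.3425
2 1 [ 0.5259 -0.2803 -1.1393  0.165   0.094 ] -65.28 cradle 0.5544 -0.342
2 0 [ 0.5259 -0.2803 -1.1393  0.1645  0.0941] -65.28 cradle 0.5543 -0.342
```

Run:
```python
from h import *
import pickle
s=pickle.load(open("w19.pkl","rb")); s["color"]=(s["color"]*.8).astype(np.uint8)
crop(s,"w19h",205,200,140,180,4-1+1)
```

```text
(no output)
```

View pics/w19h.png

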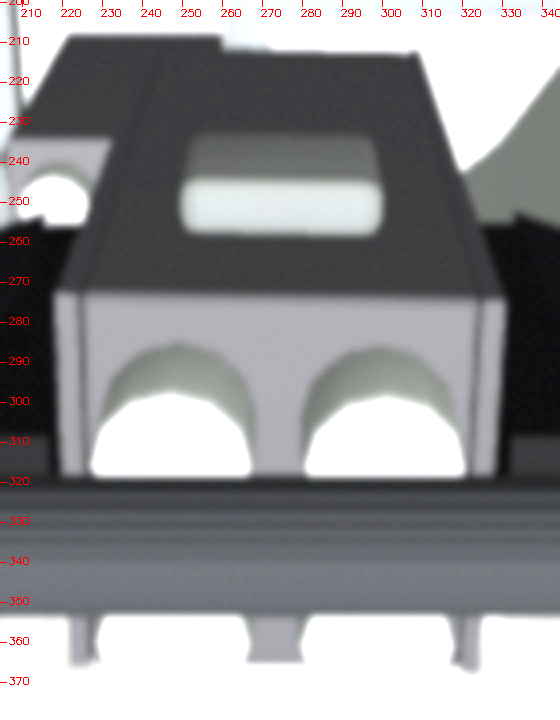

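Run:
```python
from h import *
import pickle
s=pickle.load(open("w19.pkl","rb"))
T=np.array([.5128,-.3246]); y=np.array([np.cos(np.radians(-65.06)),np.sin(np.radians(-65.06))]); z=np.array([y[1],-y[0]]); 
for top in (.3338,.3318,.3358):
  a=[]
  for u,v in [(218,273),(330,274.5),(222,366),(322,366.5)]:
    p=px2w(s,u,v,top)[:2]-T; a.append([p@y,p@z])
  a=np.array(a); print(top,(a*1000).round(1).tolist(),a.mean(0)*1000)
print("z",z)
p=px2w(s,308.5,213,.2538)[:2]-T; print(p@y,p@z)
```

```text
0.3338 [[-20.5, -19.0], [19.2, -18.3], [-20.9, 20.8], [18.0, 21.1]] [-1.06770441  1.15822835]
0.3318 [[-20.9, -18.0], [19.6, -17.3], [-21.3, 22.6], [18.3, 22.8]] [-1.07771913  2.53196001]
0.3358 [[-20.2, -20.0], [18.9, -19.4], [-20.5, 19.1], [17.6, 19.4]] [-1.05768968 -0.21550331]
z [-0.90674985 -0.42166895]
0.019419289938920226 -0.017432848771005587
```

Call:
{"method": "play_rows", "body": {"targets": [[[0, 0, 0], [0.25, -0.1, 0], 255], [[0, 0, 0], [0.35, -0.15, 0], 255], [[0, 0, 0], [0.3, -0.13, 0], 255], [[0, 0, 0], [0.16, -0.07, 0], 255], [[0, 0, 0], [0, 0, 0], 255]]}}

```text
clock: 22.6
tool_pos: [0.5563, -0.3429, 0.3211]
eef_rot: [-0.69, -0.153, 0.69, -0.153]
contact_force: [-0.8, -0.0, -1.7]
opening: 0.453
```

Call:
{"method": "play_rows", "body": {"targets": [[[0, 0, 0], [0, 0, 0], 255], [[0, 0, 0], [0, 0, -0.2], 255], [[0, 0, 0], [0, 0, -0.3], 255], [[0, 0, 0], [0, 0, -0.3], 255], [[0, 0, 0], [0, 0, 0], 255]]}}

```text
clock: 23.1
tool_pos: [0.5547, -0.3419, 0.2865]
eef_rot: [-0.689, -0.154, 0.692, -0.152]
contact_force: [-1.4, 0.1, -2.2]
opening: 0.455
```

```bash
python3 st.py
python3 - <<'E'
from plant import r
from h import *
import pickle
s=r.snapshot("wrist"); t=r.snapshot("scene"); pickle.dump((s,t),open("s20.pkl","wb"))
cv2.imwrite("pics/w20.png",s["color"][:,:,::-1])
crop(t,"s20",80,40,150,140,5-1)
E
```

```text
t 23.1 pos [ 0.5547 -0.3419  0.2865] x [-0.0048  0.0024 -1.    ] yaw y -65.02 F [-1.4  0.1 -2.2] open 0.455 q [ 0.56  0.7  -0.16  1.45  0.12  1.01 -0.76]
```

View pics/w20.png

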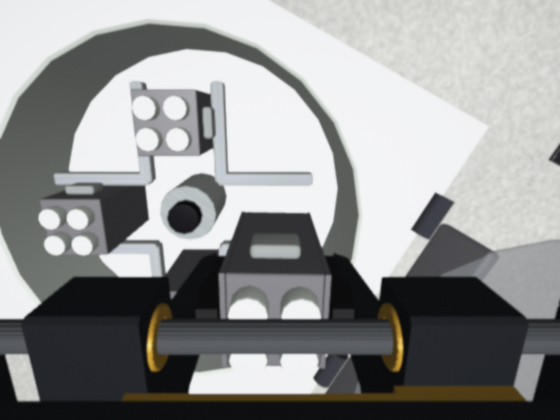

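View pics/s20.png

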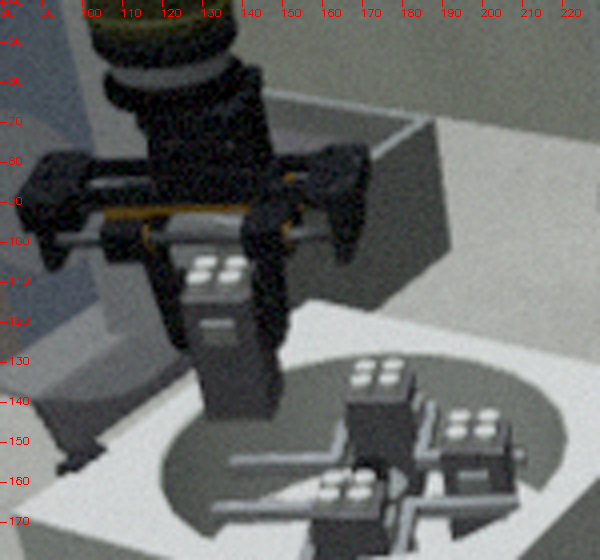

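Call:
{"method": "play_rows", "body": {"targets": [[[0, 0, 0], [0, 0, -0.2], 255], [[0, 0, 0], [0, 0, -0.3], 255], [[0, 0, 0], [0, 0, -0.25], 255], [[0, 0, 0], [0, 0, -0.15], 255], [[0, 0, 0], [0, 0, 0], 255]]}}

```text
clock: 23.7
tool_pos: [0.5556, -0.3423, 0.2518]
eef_rot: [-0.69, -0.153, 0.691, -0.152]
contact_force: [-0.6, -0.4, -2.7]
opening: 0.451
```

Call:
{"method": "play_rows", "body": {"targets": [[[0, 0, 0], [0, 0, 0], 255], [[0, 0, 0], [0, 0, 0], 255], [[0, 0, 0], [0, 0, 0], 255], [[0, 0, 0], [0, 0, 0], 255], [[0, 0, 0], [0, 0, 0], 255]]}}

```text
clock: 24.2
tool_pos: [0.5564, -0.3426, 0.2536]
eef_rot: [0.691, 0.153, -0.69, 0.153]
contact_force: [-0.4, 0.3, -2.0]
opening: 0.451
```

```bash
python3 st.py
python3 - <<'E'
from plant import r
from h import *
import pickle
s=r.snapshot("wrist"); t=r.snapshot("scene"); pickle.dump((s,t),open("s21.pkl","wb"))
cv2.imwrite("pics/w21.png",s["color"][:,:,::-1])
crop(t,"s21",80,50,150,140,5)
E
python3 st.py
```

```text
t 24.2 pos [ 0.5564 -0.3426  0.2536] x [ 4.e-04 -3.e-04 -1.e+00] yaw y -65.03 F [-0.4  0.3 -2. ] open 0.451 q [ 0.56  0.74 -0.15  1.48  0.13  0.93 -0.76]
t 24.3 pos [ 0.5563 -0.3426  0.2535] x [ 2.e-04 -2.e-04 -1.e+00] yaw y -65.03 F [-0.9  0.1 -1.7] open 0.448 q [ 0.56  0.74 -0.15  1.48  0.13  0.93 -0.76]
```

View pics/w21.png

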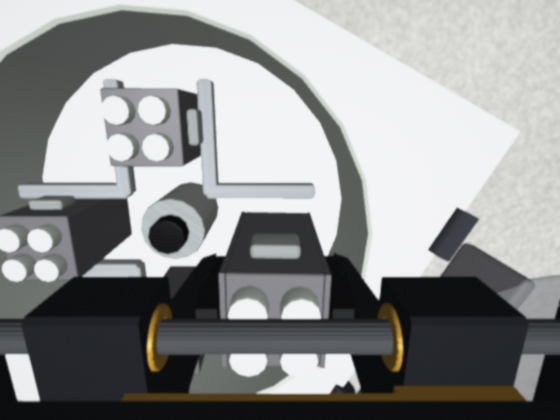

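View pics/s21.png

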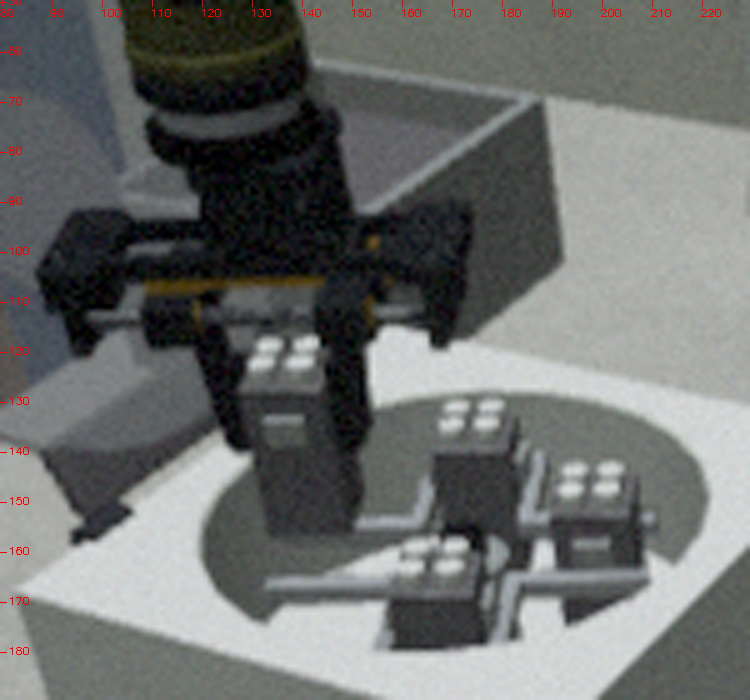

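Run:
```python
from h import *
import pickle
s,t=pickle.load(open("s21.pkl","rb"))
h=px2w(t,136.9,120.3,.2761); print(h)
d=np.radians(-65); a=np.array([.5320,-.2733]); e=h[:2]-a
print("radial",e@[np.cos(d),np.sin(d)],"perp",e@[-np.sin(d),np.cos(d)])
# wrist: empty-cradle visible bar (y=+.0275) in w21, and held carrier far edge
P=lambda u,v,z:px2w(s,u,v,z)[:2]
ends=P(314,190,.165),P(212,190.5,.165); print(ends)
T=np.array([.5564,-.3426]); y=np.array([np.cos(d),np.sin(d)]); z=np.array([y[1],-y[0]])
for p in ends: print((p-T)@y,(p-T)@z)
s["color"]=(s["color"]*.6).astype(np.uint8); crop(s,"w21c",195,165,150,120,5)
```

```text
[ 0.55795076 -0.3377342   0.2761    ]
radial 0.06936447849932167 perp -0.003711696454058277
(array([ 0.59100018, -0.35391546]), array([ 0.56332747, -0.29511692]))
0.024877956722429956 -0.026576289206746404
-0.04010660989444114 -0.026345637128777986
```

View pics/w21c.png

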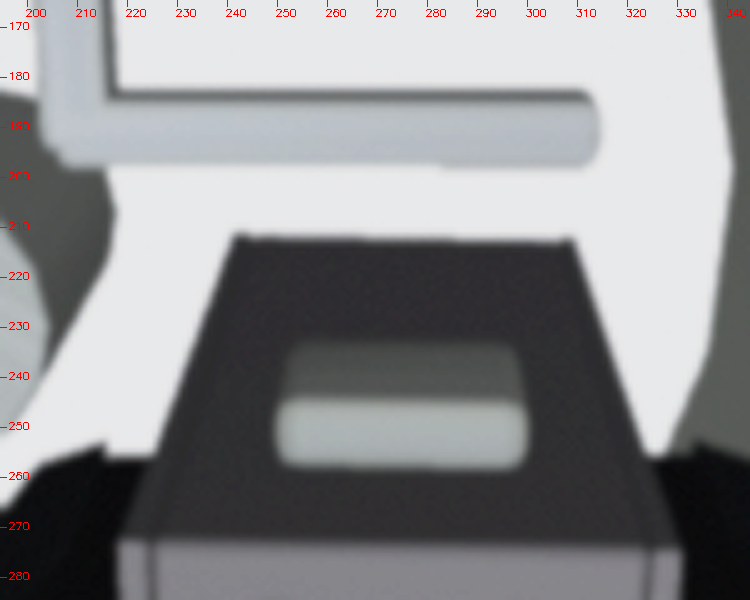

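Run:
```python
from h import *
import pickle
s,t=pickle.load(open("s21.pkl","rb"))
d=np.radians(-65.03);T=np.array([.5564,-.3426]); y=np.array([np.cos(d),np.sin(d)]); z=np.array([y[1],-y[0]])
def C(n,u,v,zz):
    p=px2w(s,u,v,zz)[:2]-T; print(n,(p@y*1000).round(2),(p@z*1000).round(2))
C("bar inner",240,198,.165);C("bar inner",305,198,.165);C("bar outer",240,185.5,.165);C("bar outer",305,185.5,.165);C("bar end",314,191.5,.165);C("corner",203.5,196.5,.165)
for zz in (.186,.184): C("under L",240,212.3,zz);C("under R",307.5,213,zz)
C("top L",217,273.5,.2661);C("top R",330,274.5,.2661)
```

```text
bar inner -22.43 -21.39
bar inner 19.26 -21.35
bar outer -22.19 -29.55
bar outer 19.06 -29.51
bar end 24.9 -25.61
corner -45.77 -22.4
under L -20.49 -17.97
under R 18.96 -17.51
under L -20.7 -17.39
under R 19.17 -16.92
top L -20.86 -18.76
top R 19.28 -18.31
```

Run:
```python
from h import *
import pickle
s,t=pickle.load(open("s21.pkl","rb")); s0=pickle.load(open("s0.pkl","rb"))[0]
d=np.radians(-65); e=np.array([np.cos(d),np.sin(d)]); n=np.array([-e[1],e[0]]); a=np.array([.5250,-.2810])
for nm,p,m,m0 in [("A",a+.068*n,(166.9,161.2),(431.8,193.3)),("C",a-.068*n,(174.2,133.0),(466.2,255.8)),("B",a-.068*e,(198.1,145.6),(418.1,239.9))]:
    print(nm,np.array(w2px(t,[*p,.205]))-m, "top",np.array(w2px(s0,[*p,.205]))-m0)
T=np.array([.5564,-.3426]); z=np.array([e[1],-e[0]])
for off in (0,.001,.002): print("held",np.array(w2px(t,[*(T+off*z),.2761]))-(136.96,120.4))
crop(t,"s21b",120,100,90,90,8)
```

```text
A [-1.35128637 -1.83115124] top [ 3.10719274 -0.11956593]
C [-1.0338142  -1.87663344] top [ 3.3616369  -0.19618765]
B [-0.98764194 -1.66837585] top [ 2.90256856 -0.07168324]
held [-1.37345469 -0.75276949]
held [-1.29230837 -0.95188841]
held [-1.21127149 -1.15073879]
```

View pics/s21b.png

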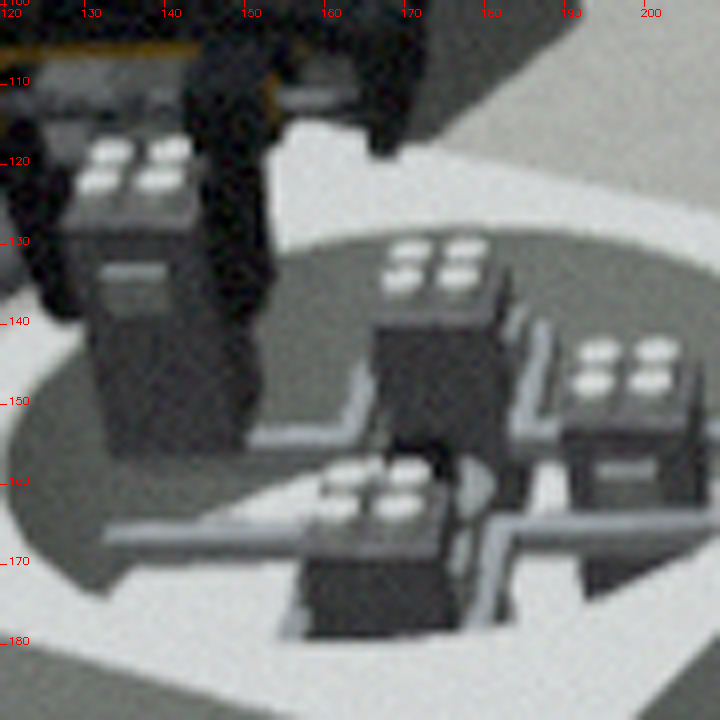

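Call:
{"method": "play_rows", "body": {"targets": [[[0, 0, 0], [0, 0, -0.08], 255], [[0, 0, 0], [0, 0, -0.07], 255], [[0, 0, 0], [0, 0, 0], 255], [[0, 0, 0], [0, 0, 0], 255], [[0, 0, 0], [0, 0, 0], 255]]}}

```text
clock: 24.8
tool_pos: [0.5564, -0.3426, 0.2474]
eef_rot: [0.69, 0.153, -0.69, 0.153]
contact_force: [-0.4, 0.5, -1.3]
opening: 0.455
```

Call:
{"method": "play_rows", "body": {"targets": [[[0, 0, 0], [0, 0, 0], 255], [[0, 0, 0], [0, 0, 0], 255], [[0, 0, 0], [0, 0, 0], 255]]}}

```text
clock: 25.1
tool_pos: [0.5563, -0.3426, 0.2474]
eef_rot: [0.69, 0.153, -0.69, 0.153]
contact_force: [0.3, -0.2, -2.3]
opening: 0.455
```

```bash
python3 st.py
python3 - <<'E'
from plant import r
from h import *
import pickle
s=r.snapshot("wrist"); t=r.snapshot("scene"); u=r.snapshot("top"); pickle.dump((s,t,u),open("s22.pkl","wb"))
cv2.imwrite("pics/t22.png",u["color"][:,:,::-1])
cv2.imwrite("pics/s22.png",t["color"][:,:,::-1])
s["color"]=(s["color"]*.6).astype(np.uint8); crop(s,"w22c",195,165,150,120,5)
E
python3 st.py
```

```text
t 25.1 pos [ 0.5563 -0.3426  0.2474] x [ 1.e-04 -1.e-04 -1.e+00] yaw y -65.03 F [ 0.3 -0.2 -2.3] open 0.455 q [ 0.56  0.74 -0.15  1.49  0.13  0.92 -0.76]
t 25.25 pos [ 0.5563 -0.3426  0.2474] x [ 1.e-04 -1.e-04 -1.e+00] yaw y -65.03 F [-0.6 -0.2 -2.4] open 0.456 q [ 0.56  0.74 -0.15  1.49  0.13  0.92 -0.76]
```

View pics/w22c.png

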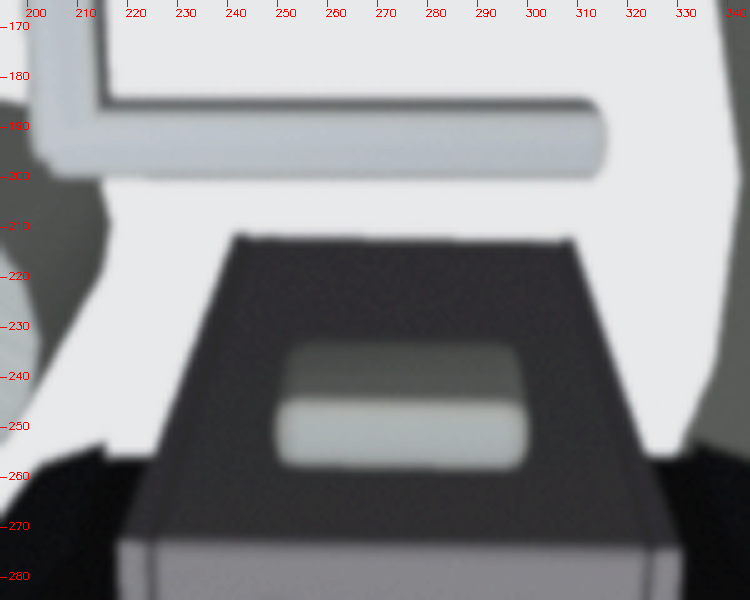

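View pics/s22.png

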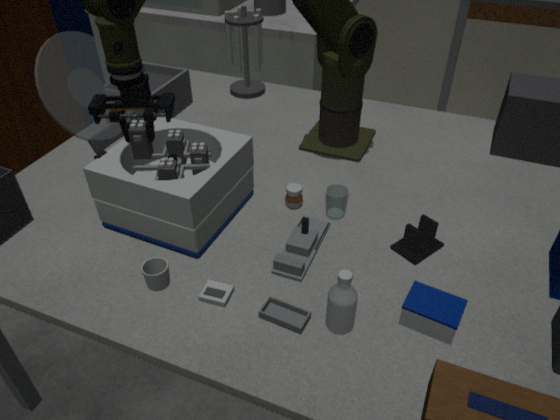

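View pics/t22.png

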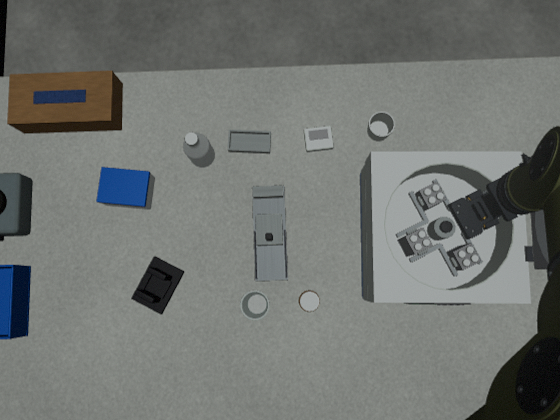

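Run:
```python
from h import *
import pickle
s,t,_=pickle.load(open("s22.pkl","rb"))
d=np.radians(-65.03);T=np.array([.5563,-.3426]); y=np.array([np.cos(d),np.sin(d)]); z=np.array([y[1],-y[0]])
def C(n,u,v,zz):
    p=px2w(s,u,v,zz)[:2]-T; print(n,(p@y*1000).round(2),(p@z*1000).round(2))
C("bar inner",240,200,.165);C("bar inner",305,200,.165);C("bar outer",240,187,.165);C("bar outer",305,187,.165);C("bar end",315,193,.165);C("corner",201.5,198.5,.165)
C("under L",240.5,212.5,.180);C("under R",307.7,213,.180)
C("top L",217.5,273.3,.260);C("top R",330,274.5,.260)
C("lug L",250,246,.260-.012);
```

```text
bar inner -21.85 -21.67
bar inner 18.68 -21.63
bar outer -21.61 -29.93
bar outer 18.47 -29.9
bar end 24.77 -26.1
corner -45.79 -22.66
under L -20.21 -17.95
under R 19.04 -17.6
top L -20.67 -18.93
top R 19.26 -18.41
lug L -9.85 -24.45
```

```bash
python3 -c "
from plant import r
print(r.finish_job())"; python3 st.py
```

```text
the job is handed in; nothing more can be done
None
the job is handed in; nothing more can be done
```

The carrier is hovering still over the empty cradle, held by its plain sides, and I handed the job in at about 25.3 s.

- **Sequence:** I took the carrier from the stand by its lugs and set it on the fixture bed with the lugs facing the jaws. I let go, pinched the post and slid the jaw up until it stalled at about 12 N; the measured jaw gap was 39.9 mm. I then regripped the plain sides (opening about 39.5 mm), drew the carrier straight up and carried it over the rim at about 4–5 cm above the seated carriers' caps.
- **Final checks:**
  - **Height:** the underside is about 15 mm above the bars, taken from the tool height and the grip offset, and the tool was upright to within 0.01°.
  - **Aim:** the wrist picture puts the carrier within about 0.5 mm of the cradle centre, both along and across the bars. The tool's yaw is −65.03° and the bars measure about −65.0°.
  - **Forces:** the readings over the centrifuge showed only the carrier's weight, with no sign of touching it.
  - **Other objects:** in the final pictures they look to be where they started.
- **Disagreements:**
  - The scene camera put the carrier about 2–4 mm off across the bars. Its depth reading is coarse there, so I trusted the wrist camera.
  - The top and scene cameras had also put the cradle about 5 to 10 mm from where two wrist views agreed it was.
  - The wrist picture showed the carrier perhaps 0.5–1° turned in the grip; the jaw-face measurement did not, so I left it.

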